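# Prop a battery box cover ajar on two stacked cups

### The arm

A 7-joint arm with a two-finger parallel gripper is mounted at the origin on the work surface. World frame = base frame: x ahead of the robot, y to its left, z up, the work surface at z = 0. Lengths are in m, angles in rad, forces in N, time in s.
With the tool pointing down it reaches from about 0.425 to 0.925 m from the base axis. Payload 6.8 kg.
Tool frame: the origin (TCP) lies on the mounting face of the last link; the fingertips stand 173 mm ahead of it and the grasp point (between the pads) lies 155 mm ahead of it; z points along the fingers, y is the line along which they close (so a half turn about z gives the same grasp; the last joint's range is limited). The gripper opens to 85 mm and grips with 20 to 120 N. Pads are 22 mm wide; open, the fingers measure 114 mm over their backs; the gripper's body (76 mm by 85 mm) begins 54 mm behind the grasp point. The pads swing forward as they close: fully open they stand 13 mm farther back than shut.
Start: joints at [-1.214, 0.477, 0.022, 1.555, -0.011, 1.109, -0.083], TCP at [0.303, 0.603, 0.405] pointing down, gripper open.
Joint ranges: [-2.96, 2.96], [-0.34, 2.1], [-1.41, 1.46], [0.24, 2.44], [-1.37, 4.51], [0.17, 1.92], [-2.96, 2.96]. Speed limits (rad/s): [2.39, 2.39, 3.14, 3.14, 3.14, 3.14, 3.14].

### API

Orientations are given as a rotation vector (axis times angle).
In Python, from bench import r gives the robot as it stands.
- The arm moves only by the tool arm_command, never from a script. Its argument "plan" is a list of rows, each an object of numbers: "claw": the closure, from 0 (fully open) to 1 (shut); "tx", "ty", "tz": the shift along the tool's x, y, z in m; "ax", "ay", "az": the turn, a rotation vector about the tool's x, y, z in degrees. A call has exactly 10 rows; each row shifts and turns the commanded pose from where the row before left it, along the tool's axes as they then stand; what a row does not reach is not made up. A row lasts 1/12 s, in which the tool goes at most 41.7 mm and 7.16 degrees, less where a joint would pass 70% of its speed; a pose out of reach is approached as far as the arm can. A call is refused whole if a number of a shift passes 0.0417 or a number of a turn 7.16, either way. A call with a gripper value outside its range is refused whole. The fingers move at their own pace and stop on an object; "squeeze" is the grip in N (left out, the last holds). Time passes only in rows, so rows that do not move let the fingers close, or fill a call up. It gives the time, the measured TCP pose, the force, the opening and the grip force at its end, in the units of the state.
- r.get_obs(): the state, without advancing time (a new reading comes with each control period).
- r.grab_frame(name): name is "side" or "top" or "wrist"; returns the picture (384x512x3 uint8, red, green, blue); there is no depth.
- r.camera_model(name): a dict with "fx", "fy", "cx", "cy" (pixels), "k1" (the pictures are not rectified: a ray, as slopes to the right and down, at radius r is drawn at 1 + k1 r^2 times it, then the intrinsics apply), "position" and "orientation" of the camera in the world; the wrist camera has in their place "tool_from_camera" (4x4, takes a point from camera to tool coordinates, whose origin is the TCP and whose axes are the flange's). Camera axes: x right, y up, looking along -z (the intrinsics and any distortion apply to the point x, -y, -z); pixel columns grow to the right and rows downward; lengths in m; the calibration is good to about 2 mm. A picture is of the moment at which its call begins: read the wrist's pose just before it. camera_model takes no time and is no camera call.
- r.hand_in(): hands the job in; it is judged then, once.
Trained networks look in the newest picture that a camera, given by its name, has taken for a name from the list of things; names that differ only in an ending like _2 or _b are one class to them, and where a whole thing is asked for, a point or a joint stands for the part that bears it (a point fixed in the world has none). Each returns a list of dicts, best first, with "confidence" (0 to 1); they miss things now and then, are a little off and sometimes report something else, mostly with a low value. They report only what shows in the picture. A call takes as long as a camera call. They do not tell look-alikes from the thing itself.
- r.boxes_of(target, camera): "location" ([x, y, z] in m, in the coordinates of the camera as it stood for that picture, good to about 4 mm: the middle of the surface that is visible of it).
- r.tip_of(target, camera): "location" ([x, y, z] in m, in the coordinates of the camera as it stood for that picture, good to about 4 mm: a listed point, or the origin of a listed thing).
The state is a dict: "clock": time; "joints": joint angles; "qvel": joint speeds; "tau": joint torques, N m; "tcp_pos": TCP position; "orientation": TCP orientation; "contact_force": force on the tool from outside, world axes, zero at the start; "moment": the same for the moment, N m; "grip_width": finger opening in m; "gripper_force": force on a finger pad.
Only numpy, scipy, OpenCV 4.12 (cv2) and the standard library are available. Lean on these libraries where they do the work, as an engineer would, in place of code of your own. Each camera call takes 0.05 s, during which the arm holds its last target. There are 200 camera calls.

### The job

The scooter's battery box has to air with its cover ajar, propped on two cups. Stack the loose aluminium cup, mouth-down as it is, squarely rim on rim on its twin that stands mouth-up inside the box and let go of it; then fold the stiff open cover down, gently, until it just rests on the upper cup. Leave the cups standing squarely on each other under the cover and do not disturb the other things on the bench.

Things in the scene. Friction and masses are not known exactly. Their poses are not given: they have to be found in the camera images.
- battery_box: Open grey metal box, fixed to the bench, 210 x 210 mm, 60 mm high, walls and floor 6 mm, turned up to 0.35 rad about the vertical. Origin: centre of its underside, on the bench; z up. Its own -x side faces roughly towards the robot and carries the cover's hinge. Inside, black cell packs (tops 32 mm above the bench) line the two y sides; the 130 mm between them is bare floor.
- cover (a joint): Cover's angle about its hinge, rad: 0 = shut, level on the box; pi/2 = upright; starts 1.35 to 1.75, stop at 1.95. Dark steel plate, 206 mm from hinge to free edge, 200 mm wide, 6 mm thick, 0.35 kg. The hinge is stiff (friction 0.42 N m): it stays at any angle it is left at and must be pushed all the way, with up to 6 N at 150 mm from the hinge.
- cover_hinge (a point): On the hinge axis, at the middle of its length: 105 mm along the box's own -x from its centre, 62 mm above the bench. This frame turns with the cover: x along the plate from hinge to free edge, y along the hinge, z out of the outer (upper when shut) face. The plate's underside is at z = 0, its outer face at z = 6 mm.
- cover_edge (a point): Middle of the free edge of the cover on its outer face, 206 mm from the hinge along the plate. The open cover stands on the box's robot side: it is folded down by pushing its outer face (the one towards the robot when upright) away from the robot and then down.
- lower_cup: Plain open aluminium cup, round, 50 mm across, straight-sided, 46 mm high, wall 5 mm, 0.16 kg, standing loose and mouth-up on the box's floor (6 mm above the bench), 5 to 35 mm farther from the hinge than the box's centre. Origin: centre of its base underside; z towards its mouth.
- lower_rim (a point): Centre of the lower cup's mouth, level with its rim, 52 mm above the bench.
- loose_cup: The twin aluminium cup, the same size (50 mm across, 46 mm high, about 0.12 kg), standing mouth-down on the bench beside the box, on either side. Origin: centre of its mouth, level with its rim, on the bench at the start; z points up, to its flat closed end. Stacked, its top is 98 mm above the bench.
- loose_top (a point): Centre of the loose cup's flat closed end, 46 mm above its origin.
- small_cap: Bystander: smaller aluminium cap, mouth-down, 38 mm across and 28 mm high. Leave alone. Origin under its centre.
- bearing: Bystander: steel ring bearing lying flat, 52 mm across, 15 mm high. Leave alone.
- spray_can: Bystander: grey spray can, 54 mm across, 170 mm high, upright. Leave alone.
- screwdriver: Bystander: screwdriver lying on the bench. Leave alone.
- wrench: Bystander: wrench lying on the bench. Leave alone.
- screw_tray: Bystander: open blue tray 120 x 90 x 35 mm. Leave alone.
- brake_disc: Bystander: steel brake disc with a hub, 110 mm across, 12 mm high, lying flat. Leave alone.
Things that resemble listed ones, but are neither listed nor needed, are in the scene too. Leave any turquoise or yellow look-alike of the loose_cup alone.

How it is judged:
By the outcome, as a careful person would: the job done as asked, in the order asked, and still so for the second after the job is handed in, with the robot touching nothing.
It also fails if it takes over 69 s, if anything falls off the work surface, if the arm or the gripper's body presses on something with over 40 N, if the wrist force passes 120 N, or if a joint passes its speed limit or range.

## Working session

There is one attempt and no reset: what is moved stays moved. The work goes in short steps, Python scripts to look and compute and a tool call to move; the robot and the scene stay as the last step left them, time stands still between calls to the robot, and variables do not carry over. Pictures are saved under pics/ and viewed, at most 12 in all, crops included, and the job is handed in when it is done.

Besides the shell and the picture viewer there is one more tool, called after ">>>" as name(argument=value, ...), one argument or row to a line, values as JSON. arm_command: Moves the arm, as the interface text tells. Its arguments: {"type":"object","properties":{"plan":{"type":"array","items":{"type":"object","properties":{"claw":{"type":"number"},"tx":{"type":"number"},"ty":{"type":"number"},"tz":{"type":"number"},"ax":{"type":"number"},"ay":{"type":"number"},"az":{"type":"number"}}}},"squeeze":{"type":"number"}},"required":["plan"]}

```bash
mkdir -p pics; cat > h.py <<'E'
from bench import r
import numpy as np, cv2
from scipy.spatial.transform import Rotation as R
def campose(name,obs=None):
    m=r.camera_model(name)
    if name=='wrist':
        o=obs or r.get_obs(); T=np.eye(4); T[:3,:3]=R.from_rotvec(o['orientation']).as_matrix(); T[:3,3]=o['tcp_pos']
        return T@np.array(m['tool_from_camera'])
    T=np.eye(4); q=np.array(m['orientation']); 
    T[:3,:3]=(R.from_rotvec(q) if q.shape==(3,) else R.from_matrix(q) if q.shape==(3,3) else R.from_quat(q)).as_matrix()
    T[:3,3]=m['position']; return T
def grab(name,fn=None):
    o=r.get_obs(); im=r.grab_frame(name)
    if fn: cv2.imwrite('pics/'+fn,im[:,:,::-1])
    return campose(name,o),im
def W(T,p): return T[:3,:3]@np.array(p)+T[:3,3]
def proj(name,T,p):
    m=r.camera_model(name); c=T[:3,:3].T@(np.array(p)-T[:3,3]); s=np.array([c[0],-c[1]])/-c[2]
    s=s*(1+m['k1']*(s@s)); return s*[m['fx'],m['fy']]+[m['cx'],m['cy']]
def ray(name,T,uv,z):
    m=r.camera_model(name); d=(np.array(uv)-[m['cx'],m['cy']])/[m['fx'],m['fy']]; s=d.copy()
    for _ in range(20): s=d/(1+m['k1']*(s@s))
    v=T[:3,:3]@np.array([s[0],-s[1],-1]); return T[:3,3]+v*(z-T[2,3])/v[2]
E
python3 - <<'E'
from h import *
print(r.get_obs()['orientation'], r.camera_model('top'), r.camera_model('side'))
a=[]
for n in ['top','side']:
    T,im=grab(n); a.append(im)
    for f,l in [(r.tip_of,['battery_box','cover_hinge','cover_edge','lower_rim','lower_cup','loose_cup','loose_top','spray_can']),(r.boxes_of,['loose_cup','small_cap','bearing','screw_tray','brake_disc'])]:
        for t in l:
            for d in f(t,n)[:4]:
                w=W(T,d['location']); print(n,f.__name__[:3],t,round(d['confidence'],2),w.round(3),proj(n,T,w).round())
    cv2.imwrite('pics/%s0.png'%n,cv2.resize(im[:,:,::-1],(800,600)))
E
```

```text
[-7.23511684e-01 -3.05683717e+00  2.82953304e-03] {'fx': 434.94613683741306, 'fy': 434.94613683741306, 'cx': 249.44715043699415, 'cy': 189.1285678806746, 'k1': -0.07158750748229603, 'position': array([ 0.39212256, -0.00430641,  1.51480916]), 'orientation': array([ 0.08685797, -0.11465601, -1.58147153])} {'fx': 373.20312410369206, 'fy': 373.20312410369206, 'cx': 250.25603552367252, 'cy': 195.29969067366602, 'k1': 0.0041441053331613045, 'position': array([-0.09535858, -0.69716728,  0.67017129]), 'orientation': array([ 0.97064568, -0.3917881 , -0.72150393])}
top cal battery_box 0.78 [ 0.625  0.009 -0.   ] [237. 178.]
top cal battery_box 0.49 [ 0.437 -0.271  0.045] [321. 231.]
top cal battery_box 0.42 [ 0.531  0.299 -0.002] [155. 206.]
top cal cover_hinge 0.34 [ 0.639 -0.001  0.003] [240. 175.]
top cal cover_edge 0.5 [0.501 0.035 0.268] [228. 207.]
top cal cover_edge 0.23 [ 0.64  -0.001  0.004] [240. 174.]
top cal lower_rim 0.64 [0.642 0.002 0.052] [239. 171.]
top cal lower_cup 0.52 [0.642 0.002 0.004] [239. 174.]
top cal loose_cup 0.74 [ 0.395 -0.163  0.001] [288. 244.]
top cal loose_cu
[... 1709 characters left out ...]
de cal loose_top 0.69 [ 0.476 -0.173  0.044] [265. 244.]
side cal loose_top 0.67 [ 0.395 -0.159  0.044] [239. 256.]
side cal spray_can 0.68 [0.701 0.332 0.001] [209. 169.]
side cal loose_cup 0.95 [ 0.476 -0.365  0.044] [325. 281.]
side cal loose_cup 0.77 [ 0.343 -0.28   0.044] [259. 292.]
side cal loose_cup 0.74 [ 0.388 -0.172  0.04 ] [241. 261.]
side cal loose_cup 0.69 [ 0.427 -0.283  0.038] [285. 276.]
side cal small_cap 0.25 [ 0.634 -0.005  0.034] [260. 201.]
side cal bearing 0.49 [ 0.579 -0.3    0.018] [327. 256.]
side cal screw_tray 0.82 [ 0.752 -0.275  0.01 ] [353. 226.]
side cal brake_disc 0.76 [0.579 0.447 0.006] [166. 169.]
side cal brake_disc 0.24 [ 0.531 -0.001  0.056] [236. 207.]
```

View pics/top0.png

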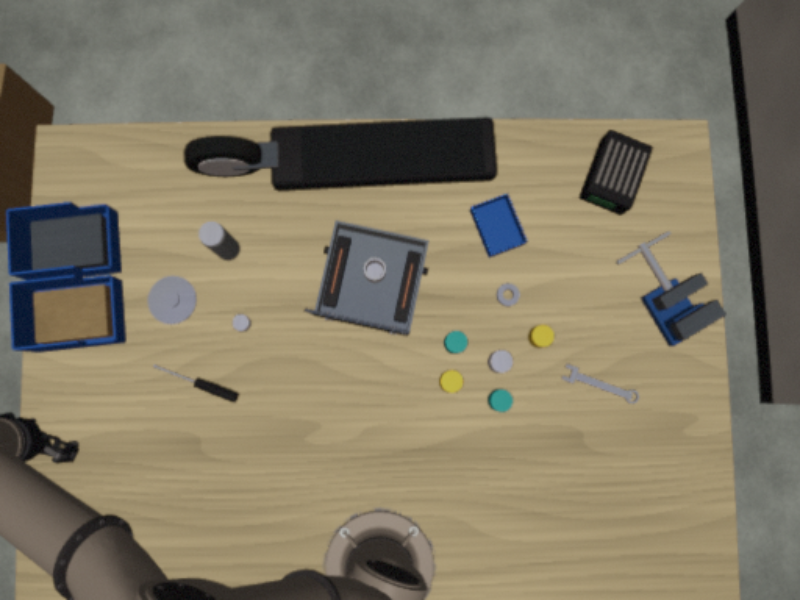

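View pics/side0.png

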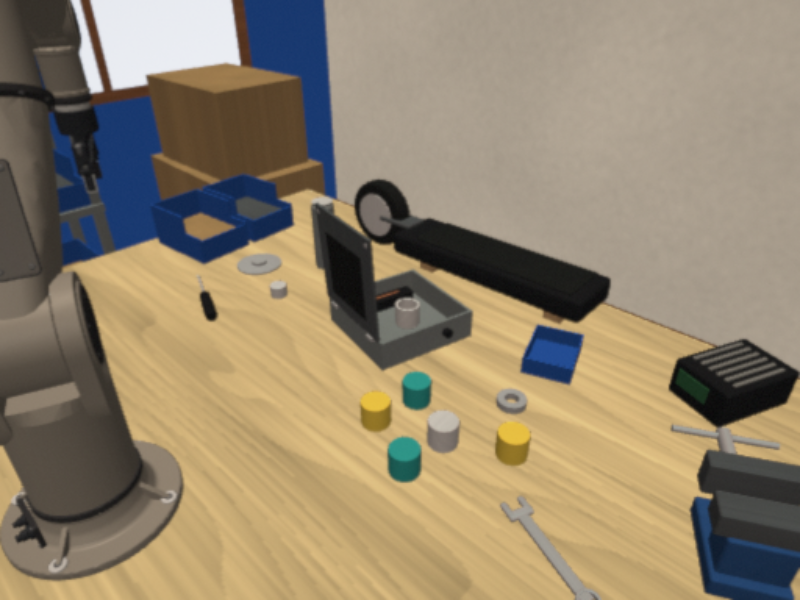

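The grey loose cup is at top px (500,361), at about (0.436, -0.271). Two teal and two yellow look-alikes surround it. The open cover and the lower cup (375,268) are in the box. A finger line at about 32° fits between the neighbours.

>>> arm_command(
  plan=[
    {"claw":0,"az":6.3,"tz":-0.02},
    {"claw":0,"az":6.3,"tz":-0.02},
    {"claw":0,"az":6.3,"tz":-0.02},
    {"claw":0,"az":6.3,"tz":-0.02},
    {"claw":0,"az":6.2,"tz":-0.02},
    {"claw":0,"tx":-0.037,"ty":-0.0084},
    {"claw":0,"tx":-0.037,"ty":-0.0084},
    {"claw":0,"tx":-0.037,"ty":-0.0084},
    {"claw":0,"tx":-0.037,"ty":-0.0084},
    {"claw":0,"tx":-0.037,"ty":-0.0084},
  ],
)

```text
invalid input at $.plan[0]: expected keys claw, tx, ty, tz, ax, ay, az
```

>>> arm_command(
  plan=[
    {"claw":0,"tx":-0.037,"ty":-0.0084},
    {"claw":0,"tx":-0.037,"ty":-0.0084},
    {"claw":0,"tx":-0.037,"ty":-0.0084},
    {"claw":0,"tx":-0.037,"ty":-0.0084},
    {"claw":0,"tx":-0.037,"ty":-0.0084},
    {"claw":0,"tx":-0.037,"ty":-0.0084},
    {"claw":0,"tx":-0.037,"ty":-0.0084},
    {"claw":0,"tx":-0.037,"ty":-0.0084},
    {"claw":0,"tx":-0.037,"ty":-0.0084},
    {"claw":0,"tx":-0.03,"ty":-0.02},
  ],
)

```text
invalid input at $.plan[0]: expected keys claw, tx, ty, tz, ax, ay, az
```

>>> arm_command(
  plan=[
    {"claw":0,"tx":-0.03,"ty":-0.024},
    {"claw":0,"tx":-0.03,"ty":-0.024},
    {"claw":0,"tx":-0.03,"ty":-0.024},
    {"claw":0,"tx":-0.03,"ty":-0.024},
    {"claw":0,"tx":-0.03,"ty":-0.024},
    {"claw":0,"tx":-0.03,"ty":-0.024},
    {"claw":0,"tx":-0.03,"ty":-0.024,"tz":0.02},
    {"claw":0,"tx":-0.03,"ty":-0.024,"tz":0.03},
    {"claw":0,"tz":0.03},
    {"claw":0,"tz":0.03},
  ],
)

```text
invalid input at $.plan[0]: expected keys claw, tx, ty, tz, ax, ay, az
```

All keys are required in every row, so I'll resend with full rows.

>>> arm_command(
  plan=[
    {"claw":0,"tx":0,"ty":0,"tz":-0.02,"ax":0,"ay":0,"az":6.3},
    {"claw":0,"tx":0,"ty":0,"tz":-0.02,"ax":0,"ay":0,"az":6.3},
    {"claw":0,"tx":0,"ty":0,"tz":-0.02,"ax":0,"ay":0,"az":6.3},
    {"claw":0,"tx":0,"ty":0,"tz":-0.02,"ax":0,"ay":0,"az":6.3},
    {"claw":0,"tx":0,"ty":0,"tz":-0.02,"ax":0,"ay":0,"az":6.2},
    {"claw":0,"tx":-0.037,"ty":-0.0084,"tz":0,"ax":0,"ay":0,"az":0},
    {"claw":0,"tx":-0.037,"ty":-0.0084,"tz":0,"ax":0,"ay":0,"az":0},
    {"claw":0,"tx":-0.037,"ty":-0.0084,"tz":0,"ax":0,"ay":0,"az":0},
    {"claw":0,"tx":-0.037,"ty":-0.0084,"tz":0,"ax":0,"ay":0,"az":0},
    {"claw":0,"tx":-0.037,"ty":-0.0084,"tz":0,"ax":0,"ay":0,"az":0},
  ],
)

```text
clock: 2.23
tcp_pos: [0.3652, 0.4224, 0.5048]
orientation: [-1.524, -2.747, -0.001]
contact_force: [0.4, -0.0, -0.2]
grip_width: 0.0858
gripper_force: 0.0
```

>>> arm_command(
  plan=[
    {"claw":0,"tx":-0.037,"ty":-0.0084,"tz":0,"ax":0,"ay":0,"az":0},
    {"claw":0,"tx":-0.037,"ty":-0.0084,"tz":0,"ax":0,"ay":0,"az":0},
    {"claw":0,"tx":-0.037,"ty":-0.0084,"tz":0,"ax":0,"ay":0,"az":0},
    {"claw":0,"tx":-0.037,"ty":-0.0084,"tz":0,"ax":0,"ay":0,"az":0},
    {"claw":0,"tx":-0.037,"ty":-0.0084,"tz":0,"ax":0,"ay":0,"az":0},
    {"claw":0,"tx":-0.037,"ty":-0.0084,"tz":0,"ax":0,"ay":0,"az":0},
    {"claw":0,"tx":-0.037,"ty":-0.0084,"tz":0,"ax":0,"ay":0,"az":0},
    {"claw":0,"tx":-0.037,"ty":-0.0084,"tz":0,"ax":0,"ay":0,"az":0},
    {"claw":0,"tx":-0.037,"ty":-0.0084,"tz":0,"ax":0,"ay":0,"az":0},
    {"claw":0,"tx":-0.03,"ty":-0.024,"tz":0,"ax":0,"ay":0,"az":0},
  ],
)

```text
clock: 3.07
tcp_pos: [0.4741, 0.062, 0.5051]
orientation: [1.523, 2.745, 0.001]
contact_force: [0.9, -0.8, 0.2]
grip_width: 0.0851
gripper_force: 0.0
```

>>> arm_command(
  plan=[
    {"claw":0,"tx":-0.029,"ty":-0.0232,"tz":0,"ax":0,"ay":0,"az":0},
    {"claw":0,"tx":-0.029,"ty":-0.0232,"tz":0,"ax":0,"ay":0,"az":0},
    {"claw":0,"tx":-0.029,"ty":-0.0232,"tz":0,"ax":0,"ay":0,"az":0},
    {"claw":0,"tx":-0.029,"ty":-0.0232,"tz":0,"ax":0,"ay":0,"az":0},
    {"claw":0,"tx":-0.029,"ty":-0.0232,"tz":0,"ax":0,"ay":0,"az":0},
    {"claw":0,"tx":-0.029,"ty":-0.0232,"tz":0.02,"ax":0,"ay":0,"az":0},
    {"claw":0,"tx":-0.029,"ty":-0.0232,"tz":0.02,"ax":0,"ay":0,"az":0},
    {"claw":0,"tx":-0.029,"ty":-0.0232,"tz":0.02,"ax":0,"ay":0,"az":0},
    {"claw":0,"tx":-0.029,"ty":-0.0232,"tz":0.02,"ax":0,"ay":0,"az":0},
    {"claw":0,"tx":0,"ty":0,"tz":0.04,"ax":0,"ay":0,"az":0},
  ],
)

```text
clock: 3.9
tcp_pos: [0.4327, -0.2742, 0.3884]
orientation: [1.531, 2.732, -0.004]
contact_force: [1.2, -0.7, -0.2]
grip_width: 0.0851
gripper_force: 0.0
```

```bash
cat >> h.py <<'E'
def tool(o,p):  # vector from TCP to world point in tool axes
    return R.from_rotvec(o['orientation']).as_matrix().T@(np.array(p)-o['tcp_pos'])
E
python3 - <<'E'
from h import *
o=r.get_obs(); print(o['tcp_pos'],o['orientation'],o['joints'].round(2) if hasattr(o['joints'],'round') else o['joints']); print(r.camera_model('wrist'))
T,im=grab('wrist','w1.png')
for t in ['loose_top','loose_cup']:
    for d in r.tip_of(t,'wrist'):
        w=W(T,d['location']); print(t,round(d['confidence'],2),w.round(4),proj('wrist',T,w).round(),tool(o,w).round(4))
E
```

```text
[ 0.43270158 -0.27422119  0.38842231] [ 1.53051032  2.73209425 -0.00356553] [-0.22  0.28  0.8   2.   -0.24  0.95  1.25]
{'fx': 309.35135210288684, 'fy': 309.35135210288684, 'cx': 254.9610543500766, 'cy': 188.6305626081529, 'k1': 0.01774680536409732, 'tool_from_camera': array([[ 2.71346076e-04,  9.56517761e-01,  2.91673959e-01,
         7.50408540e-02],
       [ 9.99999941e-01, -1.98019441e-04, -2.80919651e-04,
         1.27589958e-03],
       [-2.10947521e-04,  2.91674018e-01, -9.56517759e-01,
         3.09614829e-02],
       [ 0.00000000e+00,  0.00000000e+00,  0.00000000e+00,
         1.00000000e+00]])}
loose_top 0.97 [ 0.4821 -0.1714  0.0502] [353. 105.] [0.0652 0.0948 0.3379]
loose_top 0.73 [ 0.353  -0.2646  0.0481] [188. 118.] [ 0.0532 -0.064   0.3396]
loose_top 0.7 [ 0.4377 -0.2663  0.0423] [261. 162.] [0.0076 0.0074 0.3461]
loose_top 0.68 [ 0.3967 -0.1609  0.0482] [284.  44.] [0.1188 0.0275 0.3391]
loose_top 0.64 [ 0.4893 -0.3607  0.0453] [256. 256.] [-0.0999  0.0021  0.3441]
loose_cup 0.8 [ 0.3512 -0.2679  0.0048] [193. 116.] [ 0.0518 -0.0673  0.3829]
loose_cup 0.78 [ 4.920e-01 -3.618e-01 -4.000e-04] [257. 239.] [-0.1018  0.0037  0.3899]
loose_cup 0.76 [ 0.393  -0.1622 -0.0029] [276.  50.] [0.1201 0.0235 0.3902]
loose_cup 0.72 [ 0.4424 -0.2723 -0.002 ] [261. 160.] [0.0004 0.0082 0.3904]
loose_cup 0.69 [ 0.4779 -0.1715 -0.001 ] [336. 101.] [0.0678 0.0911 0.389 ]
```

View pics/w1.png

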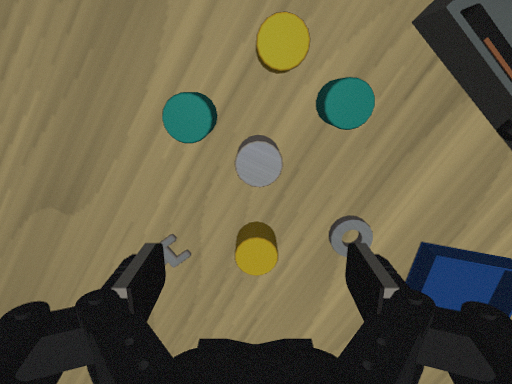

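Grey cup's top is at px (258,162), with the look-alikes around it as expected. I'll fit its ellipse precisely.

```bash
cat >> h.py <<'E'
def topfit(T,im,guess,z,R0=0.025,name='wrist'):
    # refine the disc centre: maximise outward gradient along the projected circle
    g=cv2.GaussianBlur(cv2.cvtColor(im,cv2.COLOR_RGB2GRAY),(3,3),0).astype(np.float32)
    a=np.linspace(0,2*np.pi,120,endpoint=False); best=None
    def val(c,rad):
        P=np.array([proj(name,T,[c[0]+rad*np.cos(t),c[1]+rad*np.sin(t),z]) for t in a],np.float32)
        return cv2.remap(g,P[:,0],P[:,1],cv2.INTER_LINEAR).ravel()
    from scipy.optimize import minimize
    f=lambda c:-np.mean(np.clip(val(c,R0-.0015)-val(c,R0+.0015),-5,60))
    bs=None
    for dx in np.arange(-.009,.0091,.003):
        for dy in np.arange(-.009,.0091,.003):
            c=np.array(guess[:2])+[dx,dy]; v=f(c)
            if bs is None or v<bs[0]: bs=(v,c)
    s=minimize(f,bs[1],method='Nelder-Mead',options=dict(initial_simplex=bs[1]+np.array([[0,0],[.002,0],[0,.002]])))
    return s.x,-s.fun
E
python3 - <<'E'
from h import *
im=cv2.imread('pics/w1.png')[:,:,::-1].copy(); o=r.get_obs(); T=campose('wrist',o)
g=ray('wrist',T,[258.5,162],.046); c,s=topfit(T,im,g,.046); print(g,c,s,proj('wrist',T,[*c,.046]),tool(o,[*c,.046]))
E
```

```text
Traceback (most recent call last):
  File "h.py", line 38, in topfit
    c=np.array(guess[:2])+[dx,dy]; v=f(c)
                                     ~^^^
  File "h.py", line 34, in <lambda>
    f=lambda c:-np.mean(np.clip(val(c,R0-.0015)-val(c,R0+.0015),-5,60))
                                ~~~^^^^^^^^^^^^
  File "h.py", line 31, in val
    P=np.array([proj(name,T,[c[0]+rad*np.cos(t),c[1]+rad*np.sin(t),z]) for t in a],np.float32)
                ~~~~^^^^^^^^^^^^^^^^^^^^^^^^^^^^^^^^^^^^^^^^^^^^^^^^^^
  File "h.py", line 18, in proj
    m=r.camera_model(name); c=T[:3,:3].T@(np.array(p)-T[:3,3]); s=np.array([c[0],-c[1]])/-c[2]
ValueError: time passes only in moves, steps and waits
```

```bash
sed -i 's/m=r.camera_model(name)/m=cm(name)/' h.py; sed -i '3a from functools import lru_cache\n@lru_cache\ndef cm(n): return r.camera_model(n)' h.py
python3 - <<'E'
from h import *
im=cv2.imread('pics/w1.png')[:,:,::-1].copy(); o=r.get_obs(); T=campose('wrist',o)
g=ray('wrist',T,[258.5,162],.046); c,s=topfit(T,im,g,.046); print(g,c,s,proj('wrist',T,[*c,.046]),tool(o,[*c,.046]))
E
```

```text
[ 0.43019185 -0.25526172  0.046     ] [ 0.43276769 -0.2584742 ] 14.273681640625 [258.97002363 165.95988058] [0.00547136 0.00543246 0.3379352 ]
```

```bash
python3 - <<'E'
from h import *
o=r.get_obs(); print(o['tcp_pos'],o['orientation'])
T,im=grab('wrist')
d=[W(T,d['location']) for d in r.tip_of('loose_top','wrist')]
g=min(d,key=lambda w:np.hypot(w[0]-.436,w[1]+.27)); c,s=topfit(T,im,g,.046); print(g,c,s,proj('wrist',T,[*c,.046]),tool(o,[*c,.046]))
print(r.get_obs()['tcp_pos'])
E
```

```text
[ 0.43293166 -0.26641114  0.38392991] [-1.52362102e+00 -2.74111142e+00  2.54644229e-03]
[ 0.43531788 -0.26667836  0.0458081 ] [ 0.43533245 -0.27011081] 16.359033584594727 [255.05733841 176.68382882] [-0.00576542  0.00146727  0.33790633]
[ 0.43452112 -0.26626316  0.38684053]
```

>>> arm_command(
  plan=[
    {"claw":0,"tx":-0.006,"ty":0.001,"tz":0.02,"ax":0,"ay":0,"az":0},
    {"claw":0,"tx":0,"ty":0,"tz":0.03,"ax":0,"ay":0,"az":0},
    {"claw":0,"tx":0,"ty":0,"tz":0.03,"ax":0,"ay":0,"az":0},
    {"claw":0,"tx":0,"ty":0,"tz":0.03,"ax":0,"ay":0,"az":0},
    {"claw":0,"tx":0,"ty":0,"tz":0.03,"ax":0,"ay":0,"az":0},
    {"claw":0,"tx":0,"ty":0,"tz":0.025,"ax":0,"ay":0,"az":0},
    {"claw":0,"tx":0,"ty":0,"tz":0.02,"ax":0,"ay":0,"az":0},
    {"claw":0,"tx":0,"ty":0,"tz":0.018,"ax":0,"ay":0,"az":0},
    {"claw":0,"tx":0,"ty":0,"tz":0,"ax":0,"ay":0,"az":0},
    {"claw":0,"tx":0,"ty":0,"tz":0,"ax":0,"ay":0,"az":0},
  ],
)

```text
clock: 4.98
tcp_pos: [0.4393, -0.2707, 0.184]
orientation: [1.52, 2.747, 0.002]
contact_force: [0.5, 0.4, 0.3]
grip_width: 0.0855
gripper_force: 0.0
```

>>> arm_command(
  squeeze=40,
  plan=[
    {"claw":1,"tx":0,"ty":0,"tz":0,"ax":0,"ay":0,"az":0},
    {"claw":1,"tx":0,"ty":0,"tz":0,"ax":0,"ay":0,"az":0},
    {"claw":1,"tx":0,"ty":0,"tz":0,"ax":0,"ay":0,"az":0},
    {"claw":1,"tx":0,"ty":0,"tz":0,"ax":0,"ay":0,"az":0},
    {"claw":1,"tx":0,"ty":0,"tz":0,"ax":0,"ay":0,"az":0},
    {"claw":1,"tx":0,"ty":0,"tz":0,"ax":0,"ay":0,"az":0},
    {"claw":1,"tx":0,"ty":0,"tz":0,"ax":0,"ay":0,"az":0},
    {"claw":1,"tx":0,"ty":0,"tz":0,"ax":0,"ay":0,"az":0},
    {"claw":1,"tx":0,"ty":0,"tz":0,"ax":0,"ay":0,"az":0},
    {"claw":1,"tx":0,"ty":0,"tz":0,"ax":0,"ay":0,"az":0},
  ],
)

```text
clock: 5.82
tcp_pos: [0.4385, -0.2715, 0.1844]
orientation: [1.522, 2.746, 0.002]
contact_force: [-1.4, 2.5, 11.7]
grip_width: 0.0495
gripper_force: 39.6
```

>>> arm_command(
  plan=[
    {"claw":1,"tx":0,"ty":0,"tz":-0.02,"ax":0,"ay":0,"az":0},
    {"claw":1,"tx":0,"ty":0,"tz":-0.04,"ax":0,"ay":0,"az":0},
    {"claw":1,"tx":0,"ty":0,"tz":-0.04,"ax":0,"ay":0,"az":0},
    {"claw":1,"tx":0,"ty":0,"tz":-0.04,"ax":0,"ay":0,"az":0},
    {"claw":1,"tx":0,"ty":0,"tz":-0.04,"ax":0,"ay":0,"az":0},
    {"claw":1,"tx":0.005,"ty":0.025,"tz":-0.02,"ax":0,"ay":0,"az":0},
    {"claw":1,"tx":0.005,"ty":0.035,"tz":0,"ax":0,"ay":0,"az":0},
    {"claw":1,"tx":0.005,"ty":0.035,"tz":0,"ax":0,"ay":0,"az":0},
    {"claw":1,"tx":0.005,"ty":0.035,"tz":0,"ax":0,"ay":0,"az":0},
    {"claw":1,"tx":0.005,"ty":0.035,"tz":0,"ax":0,"ay":0,"az":0},
  ],
)

```text
clock: 6.65
tcp_pos: [0.5654, -0.1612, 0.3835]
orientation: [1.523, 2.747, 0.002]
contact_force: [-0.4, -0.9, -2.5]
grip_width: 0.049
gripper_force: 42.3
```

>>> arm_command(
  plan=[
    {"claw":1,"tx":0.005,"ty":0.035,"tz":0,"ax":0,"ay":0,"az":0},
    {"claw":1,"tx":0.005,"ty":0.035,"tz":0,"ax":0,"ay":0,"az":0},
    {"claw":1,"tx":0.005,"ty":0.035,"tz":0,"ax":0,"ay":0,"az":0},
    {"claw":1,"tx":0.005,"ty":0.035,"tz":0,"ax":0,"ay":0,"az":0},
    {"claw":1,"tx":0.005,"ty":0.013,"tz":0,"ax":0,"ay":0,"az":0},
    {"claw":1,"tx":0,"ty":0,"tz":0,"ax":0,"ay":0,"az":0},
    {"claw":1,"tx":0,"ty":0,"tz":0,"ax":0,"ay":0,"az":0},
    {"claw":1,"tx":0,"ty":0,"tz":0,"ax":0,"ay":0,"az":0},
    {"claw":1,"tx":0,"ty":0,"tz":0,"ax":0,"ay":0,"az":0},
    {"claw":1,"tx":0,"ty":0,"tz":0,"ax":0,"ay":0,"az":0},
  ],
)

```text
clock: 7.48
tcp_pos: [0.6803, -0.0621, 0.3832]
orientation: [1.527, 2.745, -0.0]
contact_force: [-0.8, -0.3, -1.3]
grip_width: 0.0488
gripper_force: 42.3
```

```bash
python3 - <<'E'
from h import *
o=r.get_obs(); print(o['tcp_pos'],o['orientation'],o['contact_force'],o['grip_width'],np.round(o['joints'],2))
T,im=grab('wrist','w2.png')
for t in ['lower_rim','loose_top','loose_cup','cover_hinge']:
    for d in r.tip_of(t,'wrist')[:3]:
        w=W(T,d['location']); print(t,round(d['confidence'],2),w.round(4),proj('wrist',T,w).round(),tool(o,w).round(4))
for i in range(4): o=r.get_obs(); print(o['tcp_pos']); r.grab_frame('top')
E
```

```text
[ 0.68026469 -0.06207451  0.38315099] [ 1.52727332e+00  2.74524449e+00 -7.49396678e-05] [-0.83913561 -0.30730527 -1.25138336] 0.048786665581977 [-0.46  0.59  0.69  1.59 -0.41  1.11  0.89]
lower_rim 0.8 [0.6428 0.0019 0.0514] [256.  95.] [0.0741 0.0019 0.3318]
loose_top 0.98 [ 0.4827 -0.1695  0.0479] [ 27. 159.] [ 0.0129 -0.2245  0.3352]
loose_top 0.73 [ 0.68   -0.0547  0.2435] [261. 273.] [0.0064 0.0037 0.1397]
loose_top 0.65 [ 0.5927 -0.2961 -0.0006] [101. 277.] [-0.1526 -0.1978  0.3838]
loose_cup 0.96 [ 4.918e-01 -3.628e-01  1.000e-04] [  7. 280.] [-0.1561 -0.3187  0.3831]
loose_cup 0.75 [ 0.4795 -0.1703 -0.0027] [ 55. 149.] [ 0.0139 -0.2276  0.3858]
loose_cup 0.61 [ 0.6805 -0.0616  0.1983] [253. 237.] [0.0003 0.0004 0.1849]
[ 0.68097053 -0.06075054  0.38280757]
[ 0.68102809 -0.06061533  0.38275003]
[ 0.68109141 -0.0604889   0.3826923 ]
[ 0.68112451 -0.06046861  0.3826709 ]
```

View pics/w2.png

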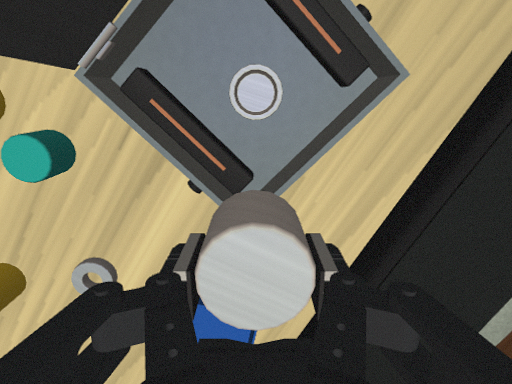

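```bash
cat > rel.py <<'E'
from h import *
def rel(im,tz_top,tz_rim,g_rim,g_top=(0,0)):
    T=np.array(cm('wrist')['tool_from_camera'])
    a=topfit(T,im,g_top,tz_top); b=topfit(T,im,g_rim,tz_rim)
    print('top',a,proj('wrist',T,[*a[0],tz_top]),'rim',b,proj('wrist',T,[*b[0],tz_rim])); return b[0]-a[0]
E
python3 - <<'E'
from rel import *
im=cv2.imread('pics/w2.png')[:,:,::-1].copy()
for t in (.136,.138,.14): print(rel(im,t,.331,(.074,.001),(.0,.0)))
E
```

```text
top (array([0.00449219, 0.00375264]), np.float64(35.34871292114258)) [261.18270347 282.917986  ] rim (array([0.07673337, 0.00174021]), np.float64(57.03138732910156)) [255.38938609  92.20833583]
[ 0.07224118 -0.00201242]
top (array([0.00446753, 0.00136564]), np.float64(49.26651382446289)) [255.06938919 280.02464072] rim (array([0.07673337, 0.00174021]), np.float64(57.03138732910156)) [255.38938609  92.20833583]
[0.07226584 0.00037458]
top (array([0.00344637, 0.00075167]), np.float64(50.695133209228516)) [253.54607432 279.38205228] rim (array([0.07673337, 0.00174021]), np.float64(57.03138732910156)) [255.38938609  92.20833583]
[0.073287   0.00098855]
```

>>> arm_command(
  plan=[
    {"claw":1,"tx":0.02,"ty":0,"tz":0,"ax":0,"ay":0,"az":0},
    {"claw":1,"tx":0.03,"ty":0.0005,"tz":0,"ax":0,"ay":0,"az":0},
    {"claw":1,"tx":0.0225,"ty":0,"tz":0.01,"ax":0,"ay":0,"az":0},
    {"claw":1,"tx":0,"ty":0,"tz":0.025,"ax":0,"ay":0,"az":0},
    {"claw":1,"tx":0,"ty":0,"tz":0.025,"ax":0,"ay":0,"az":0},
    {"claw":1,"tx":0,"ty":0,"tz":0.025,"ax":0,"ay":0,"az":0},
    {"claw":1,"tx":0,"ty":0,"tz":0.02,"ax":0,"ay":0,"az":0},
    {"claw":1,"tx":0,"ty":0,"tz":0.018,"ax":0,"ay":0,"az":0},
    {"claw":1,"tx":0,"ty":0,"tz":0.01,"ax":0,"ay":0,"az":0},
    {"claw":1,"tx":0,"ty":0,"tz":0,"ax":0,"ay":0,"az":0},
  ],
)

```text
clock: 8.77
tcp_pos: [0.6424, 0.0016, 0.2474]
orientation: [-1.522, -2.745, 0.003]
contact_force: [0.1, -0.4, -1.6]
grip_width: 0.049
gripper_force: 42.3
```

```bash
python3 - <<'E'
from h import *
for i in range(4): r.grab_frame('top')
o=r.get_obs(); print(o['tcp_pos'],o['orientation'],o['contact_force'],np.round(o['joints'],2))
T,im=grab('wrist'); T2,s=grab('side','s3.png')
for n,T in (('wrist',T),('side',T2)):
  for t in ['lower_rim','loose_cup']:
    for d in r.tip_of(t,n)[:3]:
        w=W(T,d['location']); print(n,t,round(d['confidence'],2),w.round(4),proj(n,T,w).round())
a=cv2.resize(im,(512,384)); b=cv2.resize(s[140:230,210:310],(400,360),interpolation=cv2.INTER_CUBIC)
out=np.zeros((384,800,3),np.uint8); out[:,:400]=im[:,56:456]; out[:360,400:]=b
cv2.imwrite('pics/c3.png',out[:,:,::-1]); cv2.imwrite('pics/w3.png',im[:,:,::-1])
E
```

```text
[0.64385266 0.00118576 0.25106098] [1.52295889e+00 2.74556581e+00 1.82718852e-03] [ 1.00241025  0.17029525 -0.27897963] [-0.52  0.68  0.6   1.78 -0.5   0.84  0.88]
wrist loose_cup 0.81 [6.437e-01 2.000e-04 6.610e-02] [251. 239.]
side lower_rim 0.51 [6.477e-01 6.000e-04 5.760e-02] [262. 192.]
side loose_cup 0.96 [ 0.352  -0.2705 -0.0011] [259. 301.]
side loose_cup 0.7 [ 4.887e-01 -3.614e-01 -2.000e-04] [325. 290.]
side loose_cup 0.68 [ 0.394  -0.1588  0.002 ] [239. 269.]
```

View pics/c3.png

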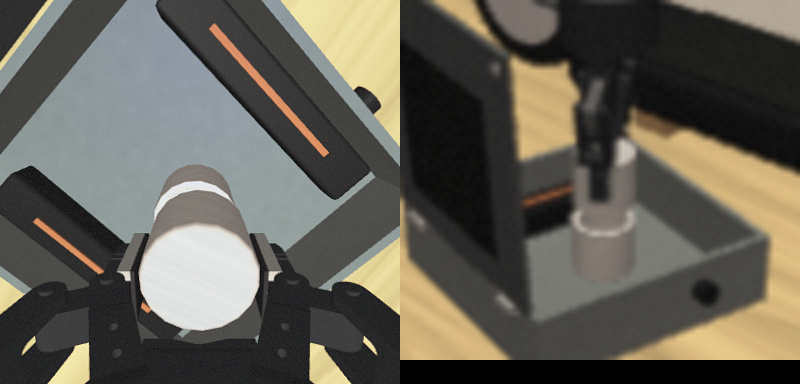

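```bash
python3 - <<'E'
from h import *
im=cv2.imread('pics/w3.png'); T=np.array(cm('wrist')['tool_from_camera']); k=5; x0,y0=180,150
out=cv2.resize(im[y0:y0+110,x0:x0+150],None,fx=k,fy=k,interpolation=cv2.INTER_CUBIC)
tc=.2511
def circ(c,z,col):
    P=np.array([proj('wrist',T,[c[0]+.025*np.cos(t),c[1]+.025*np.sin(t),z]) for t in np.linspace(0,2*np.pi,90)])
    P=((P-[x0,y0]+.5)*k-.5); cv2.polylines(out,[P.round().astype(int)],True,col,1)
C=(.0045,.0013); ztop=.139
circ(C,ztop,(0,255,0)); circ(C,ztop+.046,(0,255,0)); circ(C,tc-.052,(0,0,255)); circ(C,tc-.006,(0,0,255))
cv2.imwrite('pics/z3.png',out)
E
```

```text
(no output)
```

View pics/z3.png

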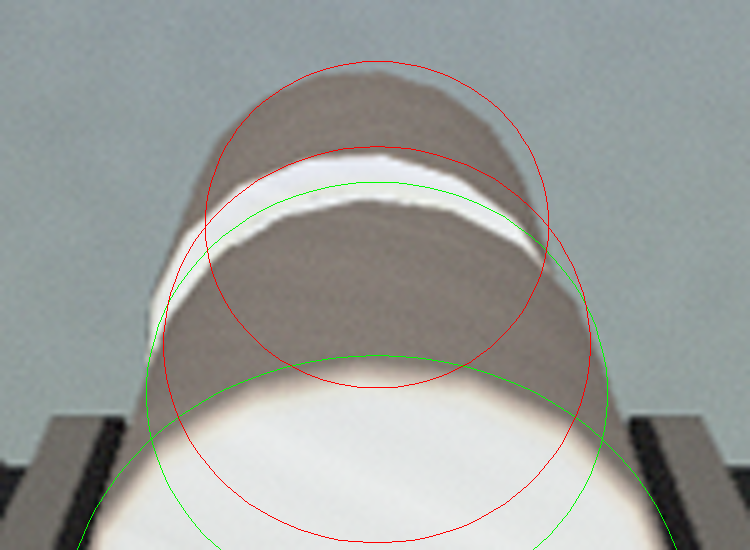

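```bash
cat > fit.py <<'E'
from h import *
from scipy.optimize import least_squares
T=np.array(cm('wrist')['tool_from_camera'])
def res(c,z,pts,k,x0,y0):
    out=[]
    for p in pts:
        q=ray('wrist',T,(np.array(p)+.5)/k-.5+[x0,y0],z); out.append(np.hypot(q[0]-c[0],q[1]-c[1])-.025)
    return np.array(out)
E
python3 - <<'E'
from fit import *
a=(5,180,150)
top=[(250,385),(310,368),(372,362),(440,367),(500,383)]
bot=[(210,250),(280,215),(370,200),(450,212),(530,250)]
rim=[(150,320),(190,235),(250,183),(310,160),(362,154),(420,165),(480,192),(530,240)]
s=least_squares(lambda p:np.r_[res(p[:2],p[2],top,*a),res(p[:2],p[2]+.046,bot,*a)],[.004,.001,.139]); print(s.x,abs(s.fun).max())
s=least_squares(lambda p:res(p[:2],.2511-.052,rim,*a),[.004,.001]); print(s.x,abs(s.fun).max())
s=least_squares(lambda p:res(p[:2],p[2],rim,*a),[.004,.001,.2]); print(s.x,abs(s.fun).max())
E
```

```text
[0.00123653 0.0007808  0.14527073] 0.000706456468296264
[ 0.00336977 -0.00077309] 0.0002556275800858973
[ 0.00258684 -0.00092437  0.20223156] 0.00016181575399669412
```

```bash
python3 - <<'E'
from fit import *
for f in ('w2','w3'):
    im=cv2.imread('pics/%s.png'%f)[:,:,::-1].copy()
    for z in (.137,.139,.14,.141,.142,.144): print(f,z,topfit(T,im,(.003,.001),z))
E
```

```text
w2 0.137 (array([0.00527647, 0.00131845]), np.float64(45.33714294433594))
w2 0.139 (array([0.00399446, 0.00097789]), np.float64(49.841331481933594))
w2 0.14 (array([0.00344047, 0.00074964]), np.float64(50.70002365112305))
w2 0.141 (array([0.00302203, 0.00080116]), np.float64(51.06346130371094))
w2 0.142 (array([0.00254365, 0.00094135]), np.float64(51.21473693847656))
w2 0.144 (array([0.00149545, 0.00029352]), np.float64(51.68445587158203))
w3 0.137 (array([0.0052653 , 0.00128776]), np.float64(59.22172164916992))
w3 0.139 (array([0.00410535, 0.0016106 ]), np.float64(60.0))
w3 0.14 (array([0.0036875, 0.001375 ]), np.float64(60.0))
w3 0.141 (array([0.00225 , 0.001625]), np.float64(60.0))
w3 0.142 (array([0.00225 , 0.001625]), np.float64(60.0))
w3 0.144 (array([8.67361738e-19, 1.00000000e-03]), np.float64(60.0))
```

>>> arm_command(
  plan=[
    {"claw":1,"tx":0,"ty":-0.0015,"tz":0,"ax":0,"ay":0,"az":0},
    {"claw":1,"tx":0,"ty":0,"tz":0.003,"ax":0,"ay":0,"az":0},
    {"claw":1,"tx":0,"ty":0,"tz":0.003,"ax":0,"ay":0,"az":0},
    {"claw":1,"tx":0,"ty":0,"tz":0,"ax":0,"ay":0,"az":0},
    {"claw":1,"tx":0,"ty":0,"tz":0,"ax":0,"ay":0,"az":0},
    {"claw":1,"tx":0,"ty":0,"tz":0,"ax":0,"ay":0,"az":0},
    {"claw":1,"tx":0,"ty":0,"tz":0,"ax":0,"ay":0,"az":0},
    {"claw":1,"tx":0,"ty":0,"tz":0,"ax":0,"ay":0,"az":0},
    {"claw":1,"tx":0,"ty":0,"tz":0,"ax":0,"ay":0,"az":0},
    {"claw":1,"tx":0,"ty":0,"tz":0,"ax":0,"ay":0,"az":0},
  ],
)

```text
clock: 10.1
tcp_pos: [0.642, 0.0006, 0.2437]
orientation: [1.524, 2.747, 0.0]
contact_force: [-0.4, -0.5, -1.0]
grip_width: 0.0492
gripper_force: 42.3
```

```bash
python3 - <<'E'
from h import *
o=r.get_obs(); print(o['tcp_pos'],o['contact_force'])
T,im=grab('wrist','w4.png'); T2,s=grab('side','s4.png')
k=5; out=np.zeros((550,800,3),np.uint8)
out[:,:500]=cv2.resize(im[160:270,200:300],(500,550),interpolation=cv2.INTER_CUBIC)
out[:,500:]=cv2.resize(s[165:220,246:276],(300,550),interpolation=cv2.INTER_CUBIC)
cv2.imwrite('pics/c4.png',out[:,:,::-1])
E
```

```text
[6.41966580e-01 5.69755879e-04 2.43732186e-01] [-0.40450412 -0.49714156 -0.95674964]
```

View pics/c4.png

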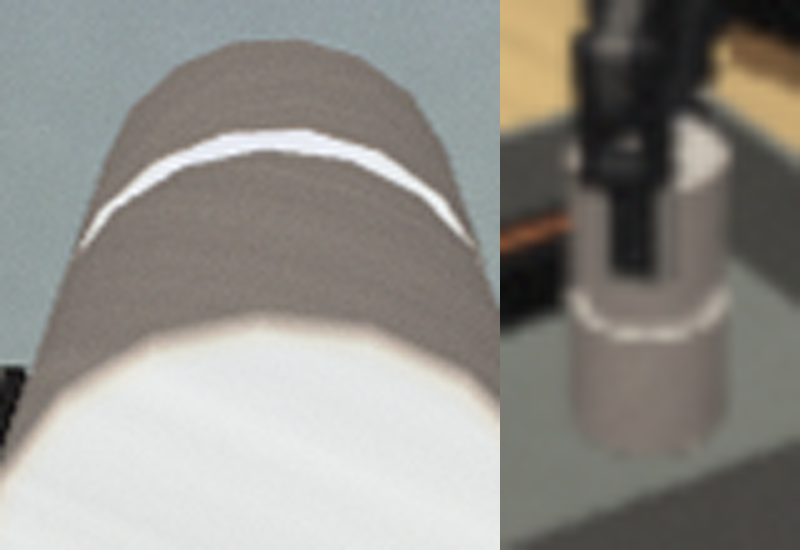

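```bash
python3 - <<'E'
from fit import *
for c in (.001,.0025,.004):
  for g in (4,6,8):
    print(c,g,proj('wrist',T,[c+.025,0,.1927-g/1e3]).round(2),proj('wrist',T,[c+.025,0,.1927]).round(2))
a=(5,200,160)
bot=[(110,215),(140,190),(180,168),(225,155),(272,152),(340,160),(390,180),(430,208)]
rim=[(82,240),(110,200),(150,165),(190,144),(235,131),(275,129),(320,132),(365,146),(410,172),(450,210),(475,245)]
for z in (.1907,.1927,.1947):print(z,least_squares(lambda p:res(p,z,rim,*a),[.004,.001]).x)
for z in (.1827,.1847,.1867,.1887):print(z,least_squares(lambda p:res(p,z,bot,*a),[.004,.001]).x)
E
```

```text
0.001 4 [252.47 190.29] [252.53 188.12]
0.001 6 [252.45 191.42] [252.53 188.12]
0.001 8 [252.42 192.57] [252.53 188.12]
0.0025 4 [252.47 187.6 ] [252.52 185.49]
0.0025 6 [252.44 188.7 ] [252.52 185.49]
0.0025 8 [252.41 189.82] [252.52 185.49]
0.004 4 [252.46 184.9 ] [252.52 182.84]
0.004 6 [252.43 185.97] [252.52 182.84]
0.004 8 [252.41 187.06] [252.52 182.84]
0.1907 [0.0030865  0.00124146]
0.1927 [0.00256007 0.00124956]
0.1947 [0.00203432 0.00125766]
0.1827 [0.00307964 0.00098372]
0.1847 [0.00250053 0.00097126]
0.1867 [0.00192235 0.00095873]
0.1887 [0.00134507 0.00094615]
```

>>> arm_command(
  plan=[
    {"claw":1,"tx":0.0003,"ty":0,"tz":0.001,"ax":0,"ay":0,"az":0},
    {"claw":1,"tx":0,"ty":0,"tz":0.001,"ax":0,"ay":0,"az":0},
    {"claw":1,"tx":0,"ty":0,"tz":0.001,"ax":0,"ay":0,"az":0},
    {"claw":1,"tx":0,"ty":0,"tz":0.001,"ax":0,"ay":0,"az":0},
    {"claw":1,"tx":0,"ty":0,"tz":0.001,"ax":0,"ay":0,"az":0},
    {"claw":1,"tx":0,"ty":0,"tz":0,"ax":0,"ay":0,"az":0},
    {"claw":1,"tx":0,"ty":0,"tz":0,"ax":0,"ay":0,"az":0},
    {"claw":1,"tx":0,"ty":0,"tz":0,"ax":0,"ay":0,"az":0},
    {"claw":1,"tx":0,"ty":0,"tz":0,"ax":0,"ay":0,"az":0},
    {"claw":1,"tx":0,"ty":0,"tz":0,"ax":0,"ay":0,"az":0},
  ],
)

```text
clock: 11.03
tcp_pos: [0.6418, 0.0008, 0.2387]
orientation: [1.524, 2.747, 0.0]
contact_force: [-0.3, -0.7, -1.3]
grip_width: 0.049
gripper_force: 42.3
```

>>> arm_command(
  plan=[
    {"claw":1,"tx":0,"ty":0,"tz":0.001,"ax":0,"ay":0,"az":0},
    {"claw":1,"tx":0,"ty":0,"tz":0,"ax":0,"ay":0,"az":0},
    {"claw":1,"tx":0,"ty":0,"tz":0,"ax":0,"ay":0,"az":0},
    {"claw":1,"tx":0,"ty":0,"tz":0,"ax":0,"ay":0,"az":0},
    {"claw":1,"tx":0,"ty":0,"tz":0,"ax":0,"ay":0,"az":0},
    {"claw":1,"tx":0,"ty":0,"tz":0,"ax":0,"ay":0,"az":0},
    {"claw":1,"tx":0,"ty":0,"tz":0,"ax":0,"ay":0,"az":0},
    {"claw":1,"tx":0,"ty":0,"tz":0,"ax":0,"ay":0,"az":0},
    {"claw":1,"tx":0,"ty":0,"tz":0,"ax":0,"ay":0,"az":0},
    {"claw":1,"tx":0,"ty":0,"tz":0,"ax":0,"ay":0,"az":0},
  ],
)

```text
clock: 11.87
tcp_pos: [0.6418, 0.0008, 0.2377]
orientation: [-1.524, -2.747, -0.0]
contact_force: [-0.9, -0.2, -1.9]
grip_width: 0.0486
gripper_force: 42.3
```

>>> arm_command(
  plan=[
    {"claw":1,"tx":0,"ty":0,"tz":0.001,"ax":0,"ay":0,"az":0},
    {"claw":1,"tx":0,"ty":0,"tz":0,"ax":0,"ay":0,"az":0},
    {"claw":1,"tx":0,"ty":0,"tz":0,"ax":0,"ay":0,"az":0},
    {"claw":1,"tx":0,"ty":0,"tz":0,"ax":0,"ay":0,"az":0},
    {"claw":1,"tx":0,"ty":0,"tz":0,"ax":0,"ay":0,"az":0},
    {"claw":1,"tx":0,"ty":0,"tz":0,"ax":0,"ay":0,"az":0},
    {"claw":1,"tx":0,"ty":0,"tz":0,"ax":0,"ay":0,"az":0},
    {"claw":1,"tx":0,"ty":0,"tz":0,"ax":0,"ay":0,"az":0},
    {"claw":1,"tx":0,"ty":0,"tz":0,"ax":0,"ay":0,"az":0},
    {"claw":1,"tx":0,"ty":0,"tz":0,"ax":0,"ay":0,"az":0},
  ],
)

```text
clock: 12.7
tcp_pos: [0.6418, 0.0008, 0.2367]
orientation: [-1.524, -2.747, -0.0]
contact_force: [0.4, 0.0, -1.0]
grip_width: 0.0492
gripper_force: 42.3
```

```bash
python3 - <<'E'
from h import *
for i in range(3):
    o=r.get_obs(); print(o['tcp_pos'],o['contact_force'],o['moment'])
    T,im=grab('wrist','w5.png')
E
```

```text
[0.64175462 0.00083279 0.23665612] [ 0.43692531  0.00148595 -1.04491693] [-0.03863767 -0.01427578  0.04521311]
[0.64175643 0.00084227 0.23664687] [ 0.00789128  0.79421394 -1.32102392] [-0.03633851  0.00269728  0.04905345]
[0.6417636  0.00083441 0.23668057] [-0.31190896  0.57810566 -1.1612335 ] [-0.02241801 -0.0452298  -0.03568978]
```

Still no contact. I'll go on in half-millimetre steps.

>>> arm_command(
  plan=[
    {"claw":1,"tx":0,"ty":0,"tz":0.0005,"ax":0,"ay":0,"az":0},
    {"claw":1,"tx":0,"ty":0,"tz":0,"ax":0,"ay":0,"az":0},
    {"claw":1,"tx":0,"ty":0,"tz":0,"ax":0,"ay":0,"az":0},
    {"claw":1,"tx":0,"ty":0,"tz":0,"ax":0,"ay":0,"az":0},
    {"claw":1,"tx":0,"ty":0,"tz":0.0005,"ax":0,"ay":0,"az":0},
    {"claw":1,"tx":0,"ty":0,"tz":0,"ax":0,"ay":0,"az":0},
    {"claw":1,"tx":0,"ty":0,"tz":0,"ax":0,"ay":0,"az":0},
    {"claw":1,"tx":0,"ty":0,"tz":0,"ax":0,"ay":0,"az":0},
    {"claw":1,"tx":0,"ty":0,"tz":0,"ax":0,"ay":0,"az":0},
    {"claw":1,"tx":0,"ty":0,"tz":0,"ax":0,"ay":0,"az":0},
  ],
)

```text
clock: 13.68
tcp_pos: [0.6419, 0.0007, 0.2365]
orientation: [1.524, 2.747, 0.001]
contact_force: [-2.9, 0.4, 9.2]
grip_width: 0.0491
gripper_force: 43.2
```

```bash
python3 - <<'E'
from h import *
o=r.get_obs(); print(o['tcp_pos'],o['contact_force'],o['moment'])
T,im=grab('wrist','w5.png'); T2,s=grab('side','s5.png')
out=np.zeros((550,800,3),np.uint8)
out[:,:500]=cv2.resize(im[160:270,200:300],(500,550),interpolation=cv2.INTER_CUBIC)
out[:,500:]=cv2.resize(s[165:220,246:276],(300,550),interpolation=cv2.INTER_CUBIC)
cv2.imwrite('pics/c5.png',out[:,:,::-1])
E
```

```text
[0.64185284 0.00070232 0.23647374] [-2.94801443  0.35841474  9.15267678] [0.15641022 0.71929315 0.0407758 ]
```

View pics/c5.png

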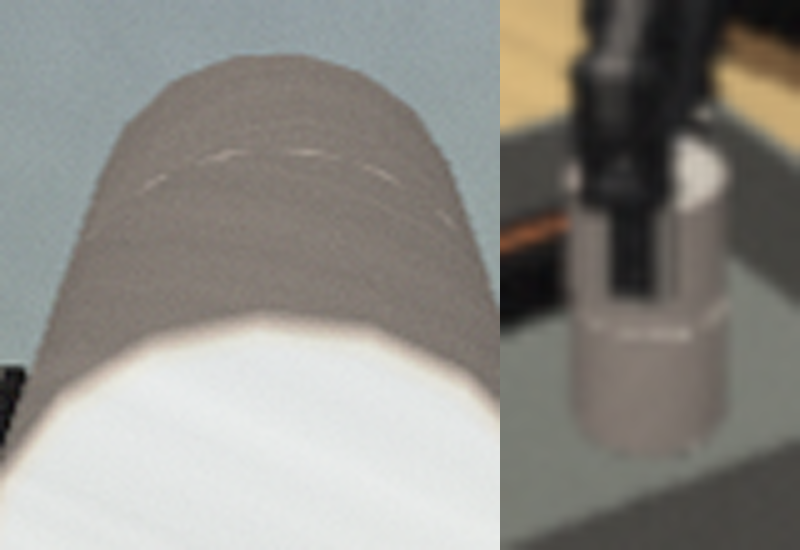

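The rims meet with about 10 N and line up in both views to within about a millimetre. I'll ease off and release.

>>> arm_command(
  plan=[
    {"claw":1,"tx":0,"ty":0,"tz":-0.0005,"ax":0,"ay":0,"az":0},
    {"claw":1,"tx":0,"ty":0,"tz":0,"ax":0,"ay":0,"az":0},
    {"claw":0.4,"tx":0,"ty":0,"tz":0,"ax":0,"ay":0,"az":0},
    {"claw":0.3,"tx":0,"ty":0,"tz":0,"ax":0,"ay":0,"az":0},
    {"claw":0.2,"tx":0,"ty":0,"tz":0,"ax":0,"ay":0,"az":0},
    {"claw":0,"tx":0,"ty":0,"tz":0,"ax":0,"ay":0,"az":0},
    {"claw":0,"tx":0,"ty":0,"tz":0,"ax":0,"ay":0,"az":0},
    {"claw":0,"tx":0,"ty":0,"tz":0,"ax":0,"ay":0,"az":0},
    {"claw":0,"tx":0,"ty":0,"tz":0,"ax":0,"ay":0,"az":0},
    {"claw":0,"tx":0,"ty":0,"tz":0,"ax":0,"ay":0,"az":0},
  ],
)

```text
clock: 14.62
tcp_pos: [0.6418, 0.0008, 0.2361]
orientation: [-1.524, -2.747, 0.0]
contact_force: [-0.2, -0.6, -0.2]
grip_width: 0.0852
gripper_force: 0.0
```

>>> arm_command(
  plan=[
    {"claw":0,"tx":0,"ty":0,"tz":-0.005,"ax":0,"ay":0,"az":0},
    {"claw":0,"tx":0,"ty":0,"tz":-0.01,"ax":0,"ay":0,"az":0},
    {"claw":0,"tx":0,"ty":0,"tz":-0.02,"ax":0,"ay":0,"az":0},
    {"claw":0,"tx":0,"ty":0,"tz":-0.03,"ax":0,"ay":0,"az":0},
    {"claw":0,"tx":0,"ty":0,"tz":-0.035,"ax":0,"ay":0,"az":0},
    {"claw":0.5,"tx":0,"ty":0,"tz":-0.035,"ax":0,"ay":0,"az":0},
    {"claw":1,"tx":0,"ty":0,"tz":-0.035,"ax":0,"ay":0,"az":0},
    {"claw":1,"tx":0,"ty":0,"tz":-0.035,"ax":0,"ay":0,"az":0},
    {"claw":1,"tx":0,"ty":0,"tz":-0.03,"ax":0,"ay":0,"az":0},
    {"claw":1,"tx":0,"ty":0,"tz":0,"ax":0,"ay":0,"az":0},
  ],
)

```text
clock: 15.45
tcp_pos: [0.6428, -0.0007, 0.4792]
orientation: [1.521, 2.738, 0.01]
contact_force: [0.6, 0.1, 0.4]
grip_width: 0.0258
gripper_force: 0.0
```

```bash
python3 - <<'E'
from h import *
r.grab_frame('top'); r.grab_frame('top')
o=r.get_obs(); print(o['tcp_pos'],o['orientation'],o['contact_force'],np.round(o['joints'],2))
acc={}
for n in ('wrist','side','top'):
  T,im=grab(n,'%s6.png'%n)
  for t in ['loose_top','loose_cup','lower_cup','cover_edge','cover_hinge','battery_box']:
    for d in r.tip_of(t,n):
        w=W(T,d['location'])
        if d['confidence']>.3 and w[0]>.46 and abs(w[1])<.1: print(n,t,round(d['confidence'],2),w.round(4),proj(n,T,w).round())
  if n=='wrist':
    print(topfit(T,im,(.642,.001),.098))
E
```

```text
[6.41757506e-01 3.38753478e-04 4.73451363e-01] [1.5228555  2.74464783 0.00399904] [-1.62101368  0.37053379 -0.57386477] [-0.63  0.44  0.75  1.6  -0.32  1.22  0.74]
wrist loose_top 0.55 [0.6408 0.0068 0.0953] [255. 157.]
wrist loose_cup 0.59 [6.417e-01 5.000e-04 4.790e-02] [253. 155.]
wrist lower_cup 0.58 [0.6393 0.0043 0.0051] [253. 146.]
wrist cover_edge 0.7 [0.5077 0.0349 0.2686] [63. 41.]
wrist cover_hinge 0.68 [0.5212 0.0348 0.059 ] [180.  77.]
wrist battery_box 0.89 [0.622  0.01   0.0037] [245. 136.]
(array([0.64069774, 0.00514019]), np.float64(51.25416564941406))
side loose_top 0.49 [0.6394 0.003  0.1001] [260. 181.]
side loose_cup 0.69 [6.439e-01 3.000e-04 5.110e-02] [261. 194.]
side lower_cup 0.71 [0.6424 0.0036 0.0052] [260. 206.]
side cover_edge 0.72 [0.5039 0.0354 0.2691] [217. 141.]
side cover_hinge 0.67 [0.5218 0.0302 0.0642] [226. 202.]
side battery_box 0.7 [0.6264 0.0102 0.0054] [255. 207.]
side battery_box 0.67 [0.5203 0.0298 0.0652] [226. 202.]
top battery_box 0.62 [ 6.22e-01  9.80e-03 -4.00e-04] [237. 179.]
```

View pics/wrist6.png

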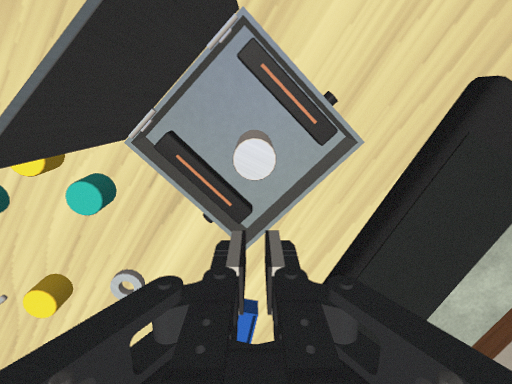

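The stack is standing (top at px 254,157). Next I'll cross over the cover to its robot side and turn the fingers square to it.

>>> arm_command(
  plan=[
    {"claw":1,"tx":0.0238,"ty":-0.0238,"tz":-0.005,"ax":0,"ay":0,"az":0},
    {"claw":1,"tx":0.0238,"ty":-0.0238,"tz":0,"ax":0,"ay":0,"az":0},
    {"claw":1,"tx":0.0238,"ty":-0.0238,"tz":0,"ax":0,"ay":0,"az":0},
    {"claw":1,"tx":0.0238,"ty":-0.0238,"tz":0,"ax":0,"ay":0,"az":0},
    {"claw":1,"tx":0.0238,"ty":-0.0238,"tz":0,"ax":0,"ay":0,"az":0},
    {"claw":1,"tx":0.0238,"ty":-0.0238,"tz":0,"ax":0,"ay":0,"az":0},
    {"claw":1,"tx":0,"ty":0,"tz":0,"ax":0,"ay":0,"az":-6.6},
    {"claw":1,"tx":0,"ty":0,"tz":0,"ax":0,"ay":0,"az":-6.6},
    {"claw":1,"tx":0,"ty":0,"tz":0,"ax":0,"ay":0,"az":-6.6},
    {"claw":1,"tx":0,"ty":0,"tz":0,"ax":0,"ay":0,"az":-6.6},
  ],
)

```text
clock: 17.43
tcp_pos: [0.4448, 0.0462, 0.4765]
orientation: [0.847, 3.025, 0.002]
contact_force: [-0.6, -0.4, 0.2]
grip_width: -0.0006
gripper_force: 0.0
```

>>> arm_command(
  plan=[
    {"claw":1,"tx":0,"ty":0,"tz":0,"ax":0,"ay":0,"az":-6.8},
    {"claw":1,"tx":0,"ty":0,"tz":0,"ax":0,"ay":0,"az":-6.8},
    {"claw":1,"tx":0,"ty":0,"tz":0,"ax":0,"ay":0,"az":-6.6},
    {"claw":1,"tx":0,"ty":0,"tz":0,"ax":0,"ay":0,"az":0},
    {"claw":1,"tx":0,"ty":0,"tz":0,"ax":0,"ay":0,"az":0},
    {"claw":1,"tx":0,"ty":0,"tz":0,"ax":0,"ay":0,"az":0},
    {"claw":1,"tx":0,"ty":0,"tz":0,"ax":0,"ay":0,"az":0},
    {"claw":1,"tx":0,"ty":0,"tz":0,"ax":0,"ay":0,"az":0},
    {"claw":1,"tx":0,"ty":0,"tz":0,"ax":0,"ay":0,"az":0},
    {"claw":1,"tx":0,"ty":0,"tz":0,"ax":0,"ay":0,"az":0},
  ],
)

```text
clock: 18.27
tcp_pos: [0.445, 0.0463, 0.4762]
orientation: [-0.314, -3.126, 0.0]
contact_force: [-0.2, 0.1, 1.3]
grip_width: 0.0002
gripper_force: 0.0
```

```bash
cat > st.py <<'E'
from h import *
xh=np.array([.980,-.199]); yh=np.array([.199,.980]); H=np.array([.5215,.031])
def st(n=2):
    for i in range(n):
        o=r.get_obs(); d=np.array(o['tcp_pos'][:2])-H
        Rm=R.from_rotvec(o['orientation']).as_matrix()
        print('s %.4f y %.4f z %.4f'%(d@xh,d@yh,o['tcp_pos'][2]),'Yang %.1f tilt %.1f'%(np.degrees(np.arctan2(Rm[1,1],Rm[0,1])),np.degrees(np.arccos(-Rm[2,2]))),'F',np.round([o['contact_force'][:2]@xh,o['contact_force'][2]],1))
        T,im=grab('side')
        if i==n-1:
            for d in r.tip_of('cover_edge','side')[:1]:
                w=W(T,d['location']); q=w[:2]-H; a=q@xh; h=w[2]-.062
                print('edge',w.round(3),'theta %.3f'%(np.arctan2(h,a)-np.arctan2(.006,.206)),round(d['confidence'],2))
    return im
E
python3 - <<'E'
from st import *
st(3); print(np.round(r.get_obs()['joints'],2),r.get_obs()['grip_width'])
E
```

```text
s -0.0780 y -0.0002 z 0.4762 Yang 78.5 tilt 0.0 F [-0.2  1.3]
s -0.0780 y -0.0002 z 0.4762 Yang 78.5 tilt 0.0 F [-0.  -0.1]
s -0.0780 y -0.0002 z 0.4762 Yang 78.5 tilt 0.0 F [-0.4  0.4]
edge [0.504 0.035 0.273] theta 1.628 0.95
[-1.01 -0.02  0.78  2.02  0.01  1.14  1.13] 1.1437574864590046e-05
```

>>> arm_command(
  plan=[
    {"claw":1,"tx":0,"ty":0,"tz":0.02,"ax":0,"ay":0,"az":0},
    {"claw":1,"tx":0,"ty":0,"tz":0.03,"ax":0,"ay":0,"az":0},
    {"claw":1,"tx":0,"ty":0,"tz":0.02,"ax":0,"ay":0,"az":0},
    {"claw":1,"tx":-0.005,"ty":0,"tz":0.011,"ax":0,"ay":0,"az":0},
    {"claw":1,"tx":-0.01,"ty":0,"tz":0,"ax":0,"ay":0,"az":0},
    {"claw":1,"tx":-0.01,"ty":0,"tz":0,"ax":0,"ay":0,"az":0},
    {"claw":1,"tx":-0.01,"ty":0,"tz":0,"ax":0,"ay":0,"az":0},
    {"claw":1,"tx":-0.005,"ty":0,"tz":0,"ax":0,"ay":0,"az":0},
    {"claw":1,"tx":-0.005,"ty":0,"tz":0,"ax":0,"ay":0,"az":0},
    {"claw":1,"tx":-0.005,"ty":0,"tz":0,"ax":0,"ay":0,"az":0},
  ],
)

```text
clock: 19.3
tcp_pos: [0.494, 0.0365, 0.395]
orientation: [-0.313, -3.125, 0.0]
contact_force: [-3.1, 0.2, 1.4]
grip_width: -0.0001
gripper_force: 0.0
```

```bash
python3 -c "
from st import *
st(2)"
```

```text
s -0.0281 y -0.0001 z 0.3950 Yang 78.6 tilt 0.1 F [-3.1  1.4]
s -0.0275 y -0.0000 z 0.3951 Yang 78.6 tilt 0.0 F [ 0.4 -0.7]
edge [0.506 0.034 0.269] theta 1.620 0.59
```

```bash
python3 - <<'E'
import numpy as np
L,f=.16,.011
P=lambda t:np.array([L*np.cos(t)-.006*np.sin(t)-f,.235+L*np.sin(t)+.006*np.cos(t)])
p=np.array([-.0275,.395])
for i,t in enumerate(np.linspace(1.6,.45,31)[1:]):
    d=np.round(P(t)-p,4); p=p+d; print(i,'%.2f'%t,'tx %.4f tz %.4f'%(-d[0],-d[1]))
E
```

```text
0 1.56 tx -0.0120 tz -0.0000
1 1.52 tx -0.0061 tz -0.0001
2 1.49 tx -0.0061 tz 0.0002
3 1.45 tx -0.0062 tz 0.0004
4 1.41 tx -0.0061 tz 0.0006
5 1.37 tx -0.0060 tz 0.0009
6 1.33 tx -0.0061 tz 0.0011
7 1.29 tx -0.0060 tz 0.0014
8 1.26 tx -0.0059 tz 0.0015
9 1.22 tx -0.0059 tz 0.0018
10 1.18 tx -0.0058 tz 0.0021
11 1.14 tx -0.0057 tz 0.0022
12 1.10 tx -0.0056 tz 0.0025
13 1.06 tx -0.0055 tz 0.0026
14 1.02 tx -0.0054 tz 0.0029
15 0.99 tx -0.0053 tz 0.0031
16 0.95 tx -0.0052 tz 0.0033
17 0.91 tx -0.0051 tz 0.0035
18 0.87 tx -0.0049 tz 0.0037
19 0.83 tx -0.0047 tz 0.0038
20 0.80 tx -0.0047 tz 0.0041
21 0.76 tx -0.0044 tz 0.0042
22 0.72 tx -0.0043 tz 0.0044
23 0.68 tx -0.0041 tz 0.0045
24 0.64 tx -0.0040 tz 0.0047
25 0.60 tx -0.0037 tz 0.0049
26 0.56 tx -0.0036 tz 0.0050
27 0.53 tx -0.0034 tz 0.0051
28 0.49 tx -0.0032 tz 0.0052
29 0.45 tx -0.0030 tz 0.0054
```

>>> arm_command(
  plan=[
    {"claw":1,"tx":-0.006,"ty":0,"tz":0,"ax":0,"ay":0,"az":0},
    {"claw":1,"tx":-0.0062,"ty":0,"tz":0,"ax":0,"ay":0,"az":0},
    {"claw":1,"tx":-0.0062,"ty":0,"tz":0,"ax":0,"ay":0,"az":0},
    {"claw":1,"tx":-0.0061,"ty":0,"tz":0.0002,"ax":0,"ay":0,"az":0},
    {"claw":1,"tx":-0.0062,"ty":0,"tz":0.0004,"ax":0,"ay":0,"az":0},
    {"claw":1,"tx":-0.0061,"ty":0,"tz":0.0006,"ax":0,"ay":0,"az":0},
    {"claw":1,"tx":-0.006,"ty":0,"tz":0.0009,"ax":0,"ay":0,"az":0},
    {"claw":1,"tx":-0.0061,"ty":0,"tz":0.0011,"ax":0,"ay":0,"az":0},
    {"claw":1,"tx":-0.006,"ty":0,"tz":0.0014,"ax":0,"ay":0,"az":0},
    {"claw":1,"tx":-0.0059,"ty":0,"tz":0.0015,"ax":0,"ay":0,"az":0},
  ],
)

```text
clock: 20.28
tcp_pos: [0.5543, 0.0242, 0.3889]
orientation: [0.313, 3.126, -0.0]
contact_force: [-2.7, -0.6, 0.5]
grip_width: 0.0
gripper_force: 1.0
```

```bash
python3 -c "
from st import *
st(1)"
```

```text
s 0.0335 y -0.0002 z 0.3889 Yang 78.6 tilt 0.0 F [-2.5  0.5]
edge [0.577 0.017 0.259] theta 1.258 0.63
```

Tracking as planned (θ 1.26).

>>> arm_command(
  plan=[
    {"claw":1,"tx":-0.0059,"ty":0,"tz":0.0018,"ax":0,"ay":0,"az":0},
    {"claw":1,"tx":-0.0058,"ty":0,"tz":0.0021,"ax":0,"ay":0,"az":0},
    {"claw":1,"tx":-0.0057,"ty":0,"tz":0.0022,"ax":0,"ay":0,"az":0},
    {"claw":1,"tx":-0.0056,"ty":0,"tz":0.0025,"ax":0,"ay":0,"az":0},
    {"claw":1,"tx":-0.0055,"ty":0,"tz":0.0026,"ax":0,"ay":0,"az":0},
    {"claw":1,"tx":-0.0054,"ty":0,"tz":0.0029,"ax":0,"ay":0,"az":0},
    {"claw":1,"tx":-0.0053,"ty":0,"tz":0.0031,"ax":0,"ay":0,"az":0},
    {"claw":1,"tx":-0.0052,"ty":0,"tz":0.0033,"ax":0,"ay":0,"az":0},
    {"claw":1,"tx":-0.0051,"ty":0,"tz":0.0035,"ax":0,"ay":0,"az":0},
    {"claw":1,"tx":-0.0049,"ty":0,"tz":0.0037,"ax":0,"ay":0,"az":0},
  ],
)

```text
clock: 21.22
tcp_pos: [0.6075, 0.0135, 0.361]
orientation: [0.313, 3.126, -0.0]
contact_force: [-1.1, -0.5, 1.1]
grip_width: 0.0001
gripper_force: 0.7
```

>>> arm_command(
  plan=[
    {"claw":1,"tx":-0.0048,"ty":0,"tz":0.0038,"ax":0,"ay":0,"az":0},
    {"claw":1,"tx":-0.0047,"ty":0,"tz":0.0041,"ax":0,"ay":0,"az":0},
    {"claw":1,"tx":-0.0044,"ty":0,"tz":0.0042,"ax":0,"ay":0,"az":0},
    {"claw":1,"tx":-0.0043,"ty":0,"tz":0.0044,"ax":0,"ay":0,"az":0},
    {"claw":1,"tx":-0.0041,"ty":0,"tz":0.0045,"ax":0,"ay":0,"az":0},
    {"claw":1,"tx":-0.004,"ty":0,"tz":0.0047,"ax":0,"ay":0,"az":0},
    {"claw":1,"tx":-0.0037,"ty":0,"tz":0.0049,"ax":0,"ay":0,"az":0},
    {"claw":1,"tx":-0.0036,"ty":0,"tz":0.005,"ax":0,"ay":0,"az":0},
    {"claw":1,"tx":0,"ty":0,"tz":0,"ax":0,"ay":0,"az":0},
    {"claw":1,"tx":0,"ty":0,"tz":0,"ax":0,"ay":0,"az":0},
  ],
)

```text
clock: 22.05
tcp_pos: [0.6399, 0.0072, 0.3252]
orientation: [-0.313, -3.125, -0.0]
contact_force: [-0.2, -0.2, -0.4]
grip_width: 0.0002
gripper_force: 0.0
```

```bash
python3 -c "
from st import *
im=st(2)
cv2.imwrite('pics/c7.png',cv2.resize(im[120:240,180:320],(700,600),interpolation=cv2.INTER_CUBIC)[:,:,::-1])"
```

```text
s 0.1208 y 0.0002 z 0.3252 Yang 78.6 tilt 0.0 F [-0.2 -0.4]
s 0.1208 y 0.0002 z 0.3256 Yang 78.6 tilt 0.0 F [0.5 1.3]
edge [ 0.687 -0.007  0.177] theta 0.567 0.84
```

View pics/c7.png

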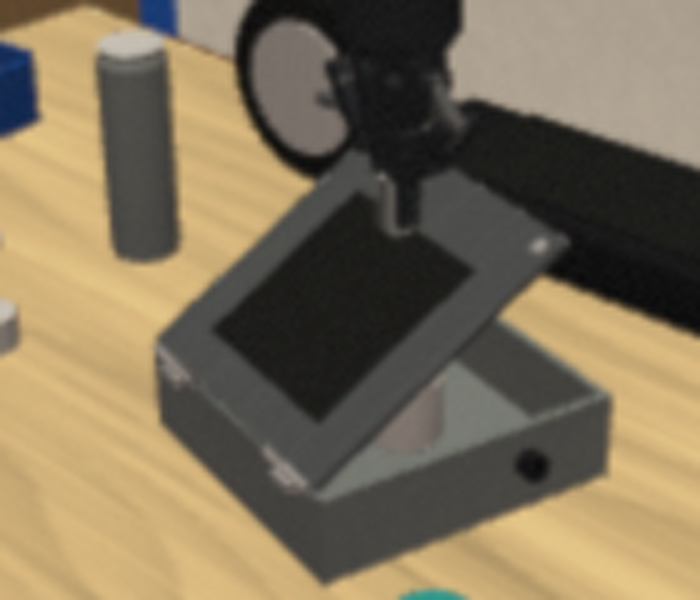

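The side view shows the cover at θ≈0.57, with the cup visible beneath it. I'll go on slowly.

>>> arm_command(
  plan=[
    {"claw":1,"tx":-0.0016,"ty":0,"tz":0.0024,"ax":0,"ay":0,"az":0},
    {"claw":1,"tx":-0.0016,"ty":0,"tz":0.0024,"ax":0,"ay":0,"az":0},
    {"claw":1,"tx":-0.0015,"ty":0,"tz":0.0025,"ax":0,"ay":0,"az":0},
    {"claw":1,"tx":-0.0015,"ty":0,"tz":0.0025,"ax":0,"ay":0,"az":0},
    {"claw":1,"tx":-0.0014,"ty":0,"tz":0.0025,"ax":0,"ay":0,"az":0},
    {"claw":1,"tx":-0.0014,"ty":0,"tz":0.0025,"ax":0,"ay":0,"az":0},
    {"claw":1,"tx":-0.0013,"ty":0,"tz":0.0026,"ax":0,"ay":0,"az":0},
    {"claw":1,"tx":-0.0013,"ty":0,"tz":0.0026,"ax":0,"ay":0,"az":0},
    {"claw":1,"tx":0,"ty":0,"tz":0,"ax":0,"ay":0,"az":0},
    {"claw":1,"tx":0,"ty":0,"tz":0,"ax":0,"ay":0,"az":0},
  ],
)

```text
clock: 23.03
tcp_pos: [0.6511, 0.0047, 0.3054]
orientation: [-0.313, -3.125, 0.0]
contact_force: [-0.0, -0.9, 0.4]
grip_width: 0.0004
gripper_force: 0.0
```

```bash
python3 -c "
from st import *
im=st(3)"
```

```text
s 0.1322 y 0.0000 z 0.3054 Yang 78.6 tilt 0.0 F [0.1 0.4]
s 0.1323 y -0.0000 z 0.3055 Yang 78.6 tilt 0.0 F [-0.9  0.1]
s 0.1323 y 0.0000 z 0.3057 Yang 78.6 tilt 0.0 F [-0.2 -0.7]
edge [ 0.703 -0.01   0.153] theta 0.427 0.97
```

>>> arm_command(
  plan=[
    {"claw":1,"tx":-0.0004,"ty":0,"tz":0.001,"ax":0,"ay":0,"az":0},
    {"claw":1,"tx":-0.0004,"ty":0,"tz":0.001,"ax":0,"ay":0,"az":0},
    {"claw":1,"tx":-0.0004,"ty":0,"tz":0.001,"ax":0,"ay":0,"az":0},
    {"claw":1,"tx":-0.0004,"ty":0,"tz":0.001,"ax":0,"ay":0,"az":0},
    {"claw":1,"tx":-0.0004,"ty":0,"tz":0.001,"ax":0,"ay":0,"az":0},
    {"claw":1,"tx":-0.0004,"ty":0,"tz":0.001,"ax":0,"ay":0,"az":0},
    {"claw":1,"tx":-0.0004,"ty":0,"tz":0.001,"ax":0,"ay":0,"az":0},
    {"claw":1,"tx":0,"ty":0,"tz":0,"ax":0,"ay":0,"az":0},
    {"claw":1,"tx":0,"ty":0,"tz":0,"ax":0,"ay":0,"az":0},
    {"claw":1,"tx":0,"ty":0,"tz":0,"ax":0,"ay":0,"az":0},
  ],
)

```text
clock: 24.07
tcp_pos: [0.6539, 0.0041, 0.2986]
orientation: [-0.313, -3.126, 0.0]
contact_force: [0.5, -1.1, 0.8]
grip_width: -0.0003
gripper_force: 0.0
```

```bash
python3 -c "
from st import *
im=st(4)"
```

```text
s 0.1351 y 0.0000 z 0.2986 Yang 78.6 tilt 0.0 F [0.7 0.8]
s 0.1351 y 0.0000 z 0.2987 Yang 78.6 tilt 0.0 F [-0.3 -0.5]
s 0.1351 y 0.0000 z 0.2987 Yang 78.6 tilt 0.0 F [0.3 0.5]
s 0.1351 y 0.0000 z 0.2987 Yang 78.6 tilt 0.0 F [-0.2 -0.5]
edge [ 0.707 -0.011  0.143] theta 0.375 0.77
```

>>> arm_command(
  plan=[
    {"claw":1,"tx":-0.0002,"ty":0,"tz":0.0005,"ax":0,"ay":0,"az":0},
    {"claw":1,"tx":0,"ty":0,"tz":0,"ax":0,"ay":0,"az":0},
    {"claw":1,"tx":-0.0002,"ty":0,"tz":0.0005,"ax":0,"ay":0,"az":0},
    {"claw":1,"tx":0,"ty":0,"tz":0,"ax":0,"ay":0,"az":0},
    {"claw":1,"tx":-0.0002,"ty":0,"tz":0.0005,"ax":0,"ay":0,"az":0},
    {"claw":1,"tx":0,"ty":0,"tz":0,"ax":0,"ay":0,"az":0},
    {"claw":1,"tx":-0.0002,"ty":0,"tz":0.0005,"ax":0,"ay":0,"az":0},
    {"claw":1,"tx":0,"ty":0,"tz":0,"ax":0,"ay":0,"az":0},
    {"claw":1,"tx":0,"ty":0,"tz":0,"ax":0,"ay":0,"az":0},
    {"claw":1,"tx":0,"ty":0,"tz":0,"ax":0,"ay":0,"az":0},
  ],
)

```text
clock: 25.15
tcp_pos: [0.6548, 0.004, 0.2967]
orientation: [-0.313, -3.126, 0.0]
contact_force: [0.4, 0.0, -0.6]
grip_width: 0.0001
gripper_force: 0.1
```

```bash
python3 -c "
from st import *
im=st(4)"
```

```text
s 0.1360 y 0.0000 z 0.2967 Yang 78.6 tilt 0.0 F [ 0.4 -0.6]
s 0.1360 y 0.0000 z 0.2967 Yang 78.6 tilt 0.0 F [0.6 0.7]
s 0.1360 y 0.0000 z 0.2967 Yang 78.6 tilt 0.0 F [-0.1  0.3]
s 0.1360 y 0.0000 z 0.2967 Yang 78.6 tilt 0.0 F [-0.3 -0.2]
edge [ 0.706 -0.009  0.143] theta 0.377 0.65
```

>>> arm_command(
  plan=[
    {"claw":1,"tx":-0.0002,"ty":0,"tz":0.0005,"ax":0,"ay":0,"az":0},
    {"claw":1,"tx":0,"ty":0,"tz":0,"ax":0,"ay":0,"az":0},
    {"claw":1,"tx":0,"ty":0,"tz":0,"ax":0,"ay":0,"az":0},
    {"claw":1,"tx":0,"ty":0,"tz":0,"ax":0,"ay":0,"az":0},
    {"claw":1,"tx":-0.0002,"ty":0,"tz":0.0005,"ax":0,"ay":0,"az":0},
    {"claw":1,"tx":0,"ty":0,"tz":0,"ax":0,"ay":0,"az":0},
    {"claw":1,"tx":0,"ty":0,"tz":0,"ax":0,"ay":0,"az":0},
    {"claw":1,"tx":0,"ty":0,"tz":0,"ax":0,"ay":0,"az":0},
    {"claw":1,"tx":0,"ty":0,"tz":0,"ax":0,"ay":0,"az":0},
    {"claw":1,"tx":0,"ty":0,"tz":0,"ax":0,"ay":0,"az":0},
  ],
)

```text
clock: 26.23
tcp_pos: [0.6552, 0.0039, 0.2958]
orientation: [0.313, 3.126, 0.0]
contact_force: [0.0, -0.4, 0.9]
grip_width: -0.0001
gripper_force: 0.1
```

```bash
python3 -c "
from st import *
im=st(4)"
```

```text
s 0.1364 y 0.0000 z 0.2958 Yang 78.6 tilt 0.0 F [0.1 0.9]
s 0.1364 y 0.0000 z 0.2958 Yang 78.6 tilt 0.0 F [ 1.  -0.1]
s 0.1364 y 0.0000 z 0.2958 Yang 78.6 tilt 0.0 F [-0.   0.6]
s 0.1364 y 0.0000 z 0.2958 Yang 78.6 tilt 0.0 F [-0.4  0.3]
edge [ 0.706 -0.011  0.142] theta 0.369 0.84
```

>>> arm_command(
  plan=[
    {"claw":1,"tx":-0.0002,"ty":0,"tz":0.0005,"ax":0,"ay":0,"az":0},
    {"claw":1,"tx":0,"ty":0,"tz":0,"ax":0,"ay":0,"az":0},
    {"claw":1,"tx":0,"ty":0,"tz":0,"ax":0,"ay":0,"az":0},
    {"claw":1,"tx":0,"ty":0,"tz":0,"ax":0,"ay":0,"az":0},
    {"claw":1,"tx":-0.0002,"ty":0,"tz":0.0005,"ax":0,"ay":0,"az":0},
    {"claw":1,"tx":0,"ty":0,"tz":0,"ax":0,"ay":0,"az":0},
    {"claw":1,"tx":0,"ty":0,"tz":0,"ax":0,"ay":0,"az":0},
    {"claw":1,"tx":0,"ty":0,"tz":0,"ax":0,"ay":0,"az":0},
    {"claw":1,"tx":0,"ty":0,"tz":0,"ax":0,"ay":0,"az":0},
    {"claw":1,"tx":0,"ty":0,"tz":0,"ax":0,"ay":0,"az":0},
  ],
)

```text
clock: 27.32
tcp_pos: [0.6556, 0.0038, 0.2947]
orientation: [-0.313, -3.126, -0.0]
contact_force: [-0.5, -0.9, 0.3]
grip_width: -0.0002
gripper_force: 0.1
```

```bash
python3 -c "
from st import *
im=st(4)"
```

```text
s 0.1368 y 0.0000 z 0.2947 Yang 78.6 tilt 0.0 F [-0.3  0.3]
s 0.1368 y 0.0001 z 0.2948 Yang 78.6 tilt 0.0 F [0.3 0.5]
s 0.1368 y 0.0000 z 0.2948 Yang 78.6 tilt 0.0 F [-0.4 -0.4]
s 0.1368 y 0.0000 z 0.2948 Yang 78.6 tilt 0.0 F [-0.2  0.8]
edge [ 0.708 -0.011  0.139] theta 0.353 0.8
```

>>> arm_command(
  plan=[
    {"claw":1,"tx":-0.0002,"ty":0,"tz":0.0005,"ax":0,"ay":0,"az":0},
    {"claw":1,"tx":0,"ty":0,"tz":0,"ax":0,"ay":0,"az":0},
    {"claw":1,"tx":0,"ty":0,"tz":0,"ax":0,"ay":0,"az":0},
    {"claw":1,"tx":0,"ty":0,"tz":0,"ax":0,"ay":0,"az":0},
    {"claw":1,"tx":0,"ty":0,"tz":0,"ax":0,"ay":0,"az":0},
    {"claw":1,"tx":0,"ty":0,"tz":0,"ax":0,"ay":0,"az":0},
    {"claw":1,"tx":0,"ty":0,"tz":0,"ax":0,"ay":0,"az":0},
    {"claw":1,"tx":0,"ty":0,"tz":0,"ax":0,"ay":0,"az":0},
    {"claw":1,"tx":0,"ty":0,"tz":0,"ax":0,"ay":0,"az":0},
    {"claw":1,"tx":0,"ty":0,"tz":0,"ax":0,"ay":0,"az":0},
  ],
)

```text
clock: 28.4
tcp_pos: [0.6557, 0.0037, 0.2943]
orientation: [-0.313, -3.126, -0.0]
contact_force: [-0.6, 0.9, 1.1]
grip_width: 0.0001
gripper_force: 0.6
```

```bash
python3 -c "
from st import *
im=st(4)"
```

```text
s 0.1370 y -0.0000 z 0.2943 Yang 78.6 tilt 0.0 F [-0.8  1.1]
s 0.1370 y 0.0000 z 0.2943 Yang 78.6 tilt 0.0 F [-1.6  1.5]
s 0.1370 y 0.0000 z 0.2943 Yang 78.6 tilt 0.0 F [-0.9  1.8]
s 0.1370 y 0.0000 z 0.2943 Yang 78.6 tilt 0.0 F [-0.4  0.7]
edge [ 0.708 -0.012  0.14 ] theta 0.361 0.96
```

>>> arm_command(
  plan=[
    {"claw":1,"tx":-0.0001,"ty":0,"tz":0.0004,"ax":0,"ay":0,"az":0},
    {"claw":1,"tx":0,"ty":0,"tz":0,"ax":0,"ay":0,"az":0},
    {"claw":1,"tx":0,"ty":0,"tz":0,"ax":0,"ay":0,"az":0},
    {"claw":1,"tx":0,"ty":0,"tz":0,"ax":0,"ay":0,"az":0},
    {"claw":1,"tx":0,"ty":0,"tz":0,"ax":0,"ay":0,"az":0},
    {"claw":1,"tx":0,"ty":0,"tz":0,"ax":0,"ay":0,"az":0},
    {"claw":1,"tx":0,"ty":0,"tz":0,"ax":0,"ay":0,"az":0},
    {"claw":1,"tx":0,"ty":0,"tz":0,"ax":0,"ay":0,"az":0},
    {"claw":1,"tx":0,"ty":0,"tz":0,"ax":0,"ay":0,"az":0},
    {"claw":1,"tx":0,"ty":0,"tz":0,"ax":0,"ay":0,"az":0},
  ],
)

```text
clock: 29.48
tcp_pos: [0.6559, 0.0037, 0.2939]
orientation: [0.313, 3.126, 0.0]
contact_force: [-1.0, -0.2, 3.3]
grip_width: 0.0002
gripper_force: 1.8
```

```bash
python3 -c "
from st import *
im=st(4)
cv2.imwrite('pics/side8.png',im[:,:,::-1])"
```

```text
s 0.1371 y 0.0000 z 0.2939 Yang 78.6 tilt 0.0 F [-0.9  3.3]
s 0.1371 y 0.0000 z 0.2939 Yang 78.6 tilt 0.0 F [-1.8  3.1]
s 0.1371 y 0.0000 z 0.2939 Yang 78.6 tilt 0.0 F [-1.9  3.5]
s 0.1371 y -0.0000 z 0.2939 Yang 78.6 tilt 0.0 F [-1.1  3.3]
edge [ 0.708 -0.011  0.142] theta 0.368 0.62
```

Contact force has risen to about 3.5 N, against about 0.5 N free, so the cover rests on the cup. I'll back off along the plate normal.

>>> arm_command(
  plan=[
    {"claw":1,"tx":0.0005,"ty":0,"tz":-0.0015,"ax":0,"ay":0,"az":0},
    {"claw":1,"tx":0.001,"ty":0,"tz":-0.003,"ax":0,"ay":0,"az":0},
    {"claw":1,"tx":0.004,"ty":0,"tz":-0.01,"ax":0,"ay":0,"az":0},
    {"claw":1,"tx":0.005,"ty":0,"tz":-0.02,"ax":0,"ay":0,"az":0},
    {"claw":1,"tx":0,"ty":0,"tz":-0.03,"ax":0,"ay":0,"az":0},
    {"claw":1,"tx":0,"ty":0,"tz":-0.03,"ax":0,"ay":0,"az":0},
    {"claw":1,"tx":0,"ty":0,"tz":-0.03,"ax":0,"ay":0,"az":0},
    {"claw":1,"tx":0,"ty":0,"tz":-0.02,"ax":0,"ay":0,"az":0},
    {"claw":1,"tx":0,"ty":0,"tz":0,"ax":0,"ay":0,"az":0},
    {"claw":1,"tx":0,"ty":0,"tz":0,"ax":0,"ay":0,"az":0},
  ],
)

```text
clock: 30.57
tcp_pos: [0.6455, 0.0056, 0.4401]
orientation: [0.313, 3.123, 0.002]
contact_force: [-1.0, -0.4, -1.8]
grip_width: 0.0002
gripper_force: 0.0
```

```bash
python3 -c "
from st import *
im=st(3)
cv2.imwrite('pics/c9.png',cv2.resize(im[140:240,200:320],(720,600),interpolation=cv2.INTER_CUBIC)[:,:,::-1])"
```

```text
s 0.1266 y -0.0002 z 0.4401 Yang 78.6 tilt 0.2 F [-0.9 -1.8]
s 0.1262 y 0.0000 z 0.4385 Yang 78.6 tilt 0.0 F [ 0.5 -1.4]
s 0.1260 y 0.0002 z 0.4376 Yang 78.6 tilt 0.1 F [-0.7 -0.9]
edge [ 0.709 -0.012  0.14 ] theta 0.354 0.58
```

View pics/c9.png

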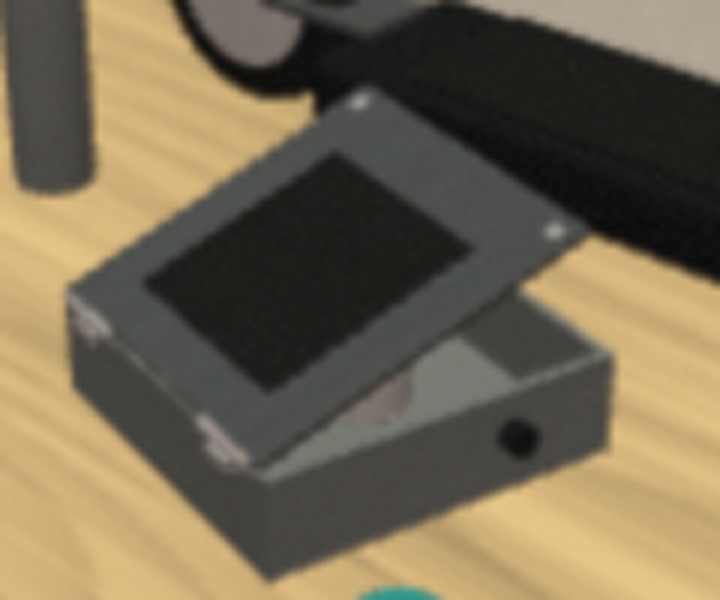

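The cover rests at θ≈0.35, which matches the predicted contact angle. The lower cup can be seen standing underneath, and the arm is clear.

```bash
python3 -c "
from bench import r
print(r.hand_in())"
```

```text
the job is handed in; nothing more can be done
None
```

The loose cup is stacked rim on rim on its twin, the cover is folded down and resting on it at about 0.35 rad, and the job was handed in at about 31 s; the cups' alignment was last checked before the cover closed over them.

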